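Reset the photometer and set its cell thumbscrew

ROBOT

A 7-joint arm with a two-finger parallel gripper is mounted at the origin on the work surface. World frame = base frame: x ahead of the robot, y to its left, z up, the work surface at z = 0. Lengths are in m, angles in rad, forces in N, time in s.
With the tool pointing down it reaches from about 0.425 to 0.875 m from the base axis. Payload 4.7 kg.
Tool frame: the origin (TCP) lies on the mounting face of the last link; the fingertips stand 182 mm ahead of it and the grasp point (between the pads) lies 164 mm ahead of it; z points along the fingers, y is the direction in which the jaws open and shut (so a half turn about z gives the same grasp; the last joint's range is limited). The gripper opens to 87 mm and grips with 3 to 60 N. Pads are 19 mm wide; open, the fingers measure 117 mm over their backs; the gripper's body (75 mm by 190 mm) begins 51 mm behind the grasp point.
Start: joints at [-1.307, 0.321, -0.07, 1.45, 0.023, 1.371, -0.057], TCP at [0.161, 0.63, 0.405] pointing down, gripper open.
Joint ranges: [-2.86, 2.86], [-0.3, 2.09], [-1.38, 1.24], [0.06, 2.45], [-1.56, 4.7], [0.09, 2.05], [-2.69, 2.69]. Speed limits (rad/s): [2.57, 2.57, 3.14, 3.14, 3.14, 3.14, 3.14].

INTERFACE

Orientations are given as a rotation vector (axis times angle).
In Python, from bench import ctrl gives the robot as it stands. The module is installed in compiled form; this text tells all that it offers.
- The arm moves only by the tool play_rows, never from a script. Its argument "targets" is text: rows parted by semicolons, each of 7 numbers parted by spaces: the shift along the tool's x, y, z in cm, then the turn, a rotation vector about the tool's x, y, z in rad, then the opening, from -1 (shut) to 1 (fully open). In form: x y z ax ay az grip; .... A call has 1 to 20 rows; each row shifts and turns the pose as measured when the row begins, along the tool's axes as they then stand; what a row does not reach is not made up. A row lasts 1/8 s, in which the tool goes at most 62.5 mm and 10.7 degrees, less where a joint would pass 70% of its speed; a pose out of reach is approached as far as the arm can. A call is refused whole if a number of a shift passes 6.25 or a number of a turn 0.188, either way. A call with a gripper value outside its range is refused whole. The fingers move at their own pace and stop on an object; "newtons" is the grip in N (left out, the last holds). Time passes only in rows, so rows that do not move let the fingers close. It gives the time, the measured TCP pose, the force and the opening at its end, in the units of the state.
- ctrl.get_state(): the state, without advancing time (a new reading comes with each control period).
- ctrl.get_image(name): name is "scene" or "top" or "wrist"; returns a dict with "pixels" (384x512x3 uint8, blue, green, red), "depth" (384x512 float32, m along the optical axis (not along the pixel's ray), 0 where there is no reading), "intrinsics" (3x3 intrinsics, pixels), "k1" (the pictures are not rectified: a ray, as slopes to the right and down, at radius r is drawn at 1 + k1 r^2 times it, then the intrinsics apply), "R" (3x3) and "t" (3): a world point X has camera coordinates R X + t. Camera axes: x right, y down, z forward; pixel columns grow to the right and rows downward; lengths in m; the calibration is good to about 2 mm. A picture is of the moment at which its call begins.
- ctrl.close_job(): hands the job in, once; it reports no verdict.
The state is a dict: "time": time; "joint_positions": joint angles; "qd": joint speeds; "joint_torque": joint torques, N m; "position": TCP position; "tool_rot": TCP orientation; "ft_force": force on the tool from outside, world axes, zero at the start; "torque": the same for the moment, N m; "grip_width": opening from 0.0 (shut) to 1.0 (fully open).
Only numpy, scipy, OpenCV 4.12 (cv2) and the standard library are available. Lean on these libraries where they do the work, as an engineer would, in place of code of your own. Each camera call takes 0.05 s, during which the arm holds its last target.

TASK

Put the photometer into its set-up mode: take the stylus from its stand, press the small recessed button on the photometer right down with the stylus tip for a moment, and put the stylus back upright in its stand. Then turn the photometer's thumbscrew clockwise until it seats, back it off a quarter turn and finish holding it there, gripped between the fingers. Leave everything else where it stands.

Things in the scene. Friction and masses are not known exactly. Their poses are not given: they have to be found in the camera images.
- photometer: white bench photometer, fixed, 260 (x) x 300 (y) mm; origin at the centre of its underside, z up, -x is its front. Flat front deck 95 mm above the table; the rear 90 mm is a console 115 mm high (118 with its screen). On the deck: at x -55, y +80 mm a grey bezel 50 x 50 mm whose top is 109 mm above the table, with a 20 mm round hole at its middle, in which the button sits; at x -55, y -70 mm the thumbscrew
- button_top (a point): centre of the top face of the button, 15 mm across, at rest 5 mm below the top of its bezel; a spring pushes it up
- reset_button (a joint): travel of the recessed button in m: 0 at rest, 0.004 right down, where it stops; starts to move at about 1.2 N and is right down at 4 N
- screw_grip (a point): point to grip on the thumbscrew, on its vertical axis, 34 mm above the photometer's deck. The screw's steel head is an upright bar 12 mm thick, 46 mm long and 30 mm high, from 19 mm below to 11 mm above this point: the bar runs along this point's y, its flat sides face this point's x. It stands on a round neck 20 mm across; 15 mm free under the bar to the deck
- thumbscrew (a joint): angle of the thumbscrew in rad: 0 = seated, hard against its stop, with the bar along the photometer's y (in line with two short black marks on the round plate under it); it grows as the screw is turned anticlockwise seen from above (backed off), up to 2.8. It starts less than a quarter turn from its seat. It does not rise or sink as it turns, is a little stiff (0.05 N m) and stays where it is left
- stylus_mid (a point): middle (half-way up) of the stylus, a pen-like tool 140 mm long standing tip down in its stand; its z points up from tip to handle. The tip end is 70 mm below this point: a steel rod 6 mm across and 55 mm long; then a collar 26 mm across and 4 mm thick (from 15 to 11 mm below this point); above it a round grey handle 16 mm across and 81 mm long, up to 70 mm above this point. About 40 g
- stand_mouth (a point): centre of the mouth of the hole in the stylus stand, a fixed aluminium block 60 x 60 x 60 mm; z up. The hole is 15 mm across and goes right through; the stylus stands in it with the underside of its collar on the top of the block, so that its middle is 15 mm above this point
- reagent_bottle: small white reagent bottle, 44 mm across, 72 mm high; origin at the centre of its base; loose, leave it alone
- dropper_bottle: small white dropper bottle, 32 mm across, 60 mm high; origin at the centre of its base; loose, leave it alone
- wide_bottle: white bottle, 68 mm across, 125 mm high; origin at the centre of its base; loose, leave it alone
- carton: white paper carton 80 x 120 x 120 mm high; origin at the centre of its base; loose, leave it alone
- vial_rack: clear rack with six capped vials, 70 x 100 mm, 72 mm high; origin at the centre of its base; loose, leave it alone
- pipette: white and blue pipette lying along its y, about 245 mm long, 22 mm high; origin under the middle of its body; loose, leave it alone
- marker: white marker pen lying along its y, 122 mm long, 13 mm thick; origin under its middle; loose, leave it alone

How it is judged:
On the way, in this order (a step that is already met when the one before it is completed fails the run):
1. the recessed button is pressed right down by the stylus (value of joint reset_button above 0.003 m and contact force between stylus and reset_button above 0.5 N), for 0.1 s.
2. the stylus stands in its stand again, let go (horizontal distance between stylus_mid and stand_mouth below 0.012 m and z of stylus_mid in the frame of stand_mouth between 0.009 and 0.021 m and angle between stylus_mid's own z axis and vertical below 0.12 rad and contact force between the fingers and stylus below 0.1 N), for 0.2 s.
3. the thumbscrew is seated (value of joint thumbscrew below 0.06 rad), for 0.1 s.
At the end, for the whole second after the job is handed in: The thumbscrew is backed off a quarter turn from its seat (1.571 rad within 0.2), still, with the fingers gripping it (more than 3 N); the stylus stands in its stand, upright within 0.12 rad, within 12 mm of the hole's centre and 6 mm of its standing height, not touched by the fingers (all of step 2 and value of joint thumbscrew between 1.371 and 1.771 rad and velocity of joint thumbscrew between -0.1 and 0.1 rad/s and contact force between the fingers and thumbscrew above 3 N); the arm keeps its last pose, push and grip.
It fails at once if the button was pressed with the fingers or the arm instead of the stylus (contact force between any of the fingers, the arm and reset_button above 0.5 N).
It fails at once if a bottle, the carton, the vial rack, the pipette or the marker was moved by more than 30 mm (distance of any of reagent_bottle, dropper_bottle, wide_bottle, carton, vial_rack, pipette, marker from where it was at the start of the episode above 0.03 m).
It also fails if it takes over 64 s, if anything falls off the work surface, if the arm or the gripper's body presses on something with over 40 N, if the wrist force passes 120 N, or if a joint passes its speed limit or range.

## Working session

There is one attempt and no reset: what is moved stays moved. The work goes in short steps, Python scripts to look and compute and a tool call to move; the robot and the scene stay as the last step left them, time stands still between calls to the robot, and variables do not carry over. Pictures are saved under pics/ and viewed, and the job is handed in when it is done.

Besides the shell and the picture viewer there is one more tool, called after ">>>" as a command line: name --argument value ..., lists and objects as JSON in quotes. play_rows: Moves the arm, as the interface text tells. Its arguments: {"type":"object","properties":{"targets":{"type":"string"},"newtons":{"type":"number"}},"required":["targets"]}

```bash
mkdir -p pics; cat > h.py <<'E'
import numpy as np, cv2, pickle
from bench import ctrl
from scipy.spatial.transform import Rotation as Ro
def grab(n,tag):
    im=ctrl.get_image(n); pickle.dump(im,open(f'pics/{tag}.pkl','wb')); cv2.imwrite(f'pics/{tag}.png',np.asarray(im['pixels'])); return im
def load(tag): return pickle.load(open(f'pics/{tag}.pkl','rb'))
def slopes(im,uv):
    K=np.asarray(im['intrinsics'],float); k=float(im['k1'])
    uv=np.asarray(uv,float).reshape(-1,2)
    d=np.c_[(uv[:,0]-K[0,2])/K[0,0],(uv[:,1]-K[1,2])/K[1,1]]
    s=d.copy()
    for _ in range(30): s=d/(1+k*(s**2).sum(1,keepdims=True))
    return s
def ray(im,uv):
    R=np.asarray(im['R']);t=np.asarray(im['t'])
    s=slopes(im,uv); d=np.c_[s,np.ones(len(s))]@R
    return -R.T@t,d
def onplane(im,uv,z):
    o,d=ray(im,uv); return o+d*((z-o[2])/d[:,2])[:,None]
def proj(im,X):
    R=np.asarray(im['R']);t=np.asarray(im['t']);c=np.atleast_2d(X)@R.T+t
    s=c[:,:2]/c[:,2:];s=s*(1+im['k1']*(s**2).sum(1,keepdims=True));K=np.asarray(im['intrinsics'])
    return s*[K[0,0],K[1,1]]+[K[0,2],K[1,2]]
def cloud(im):
    D=np.asarray(im['depth']);h,w=D.shape
    u,v=np.meshgrid(np.arange(w),np.arange(h))
    s=slopes(im,np.c_[u.ravel(),v.ravel()])
    c=np.c_[s,np.ones(len(s))]*D.reshape(-1,1)
    X=(c-np.asarray(im['t']))@np.asarray(im['R']); X[D.ravel()==0]=np.nan
    return X.reshape(h,w,3)
E
python3 - <<'E'
from h import *
s=ctrl.get_state(); print(s)
for n in('scene','top','wrist'):
    im=grab(n,n+'0'); print(n,im['intrinsics'],im['k1'],-np.asarray(im['R']).T@im['t'])
E
```

```text
{'time': 0.0, 'joint_positions': array([-1.3069055 ,  0.32180987, -0.07005693,  1.45167802,  0.02260213,
        1.37079715, -0.05687824]), 'qd': array([ 1.15386921e-03,  9.43729288e-04, -9.25304060e-05,  8.03854954e-05,
       -1.89813450e-03, -1.33514299e-03, -3.00986651e-04]), 'joint_torque': array([ 5.95239356e-06, -4.91291428e+01, -4.04381733e-01, -3.12527275e+01,
       -6.40174979e-02,  4.36315709e-02,  1.88420381e-04]), 'position': array([0.16067607, 0.6296124 , 0.40366798]), 'tool_rot': array([-3.91293883e-01, -3.11699843e+00,  2.98704540e-03]), 'ft_force': array([-0.26810576,  0.14884417,  1.39171829]), 'torque': array([0.02781012, 0.00651627, 0.03616904]), 'grip_width': 1.0026023100146866}
scene [[415.4164136    0.         255.7416593 ]
 [  0.         415.4164136  192.66083653]
 [  0.           0.           1.        ]] -0.1487865719229549 [1.36515219 0.44296601 0.94102624]
top [[461.73729082   0.         254.10346569]
 [  0.         461.73729082 194.4400164 ]
 [  0.           0.           1.        ]] 0.014180430174531916 [ 3.74583064e-01 -1.02712369e-03  1.47180044e+00]
wrist [[334.58438324   0.         259.3720216 ]
 [  0.         334.58438324 186.25579207]
 [  0.           0.           1.        ]] -0.09921438083414884 [0.09024874 0.647747   0.38338581]
```

View pics/scene0.png

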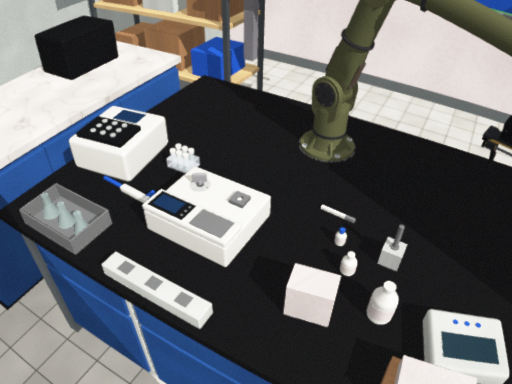

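View pics/top0.png

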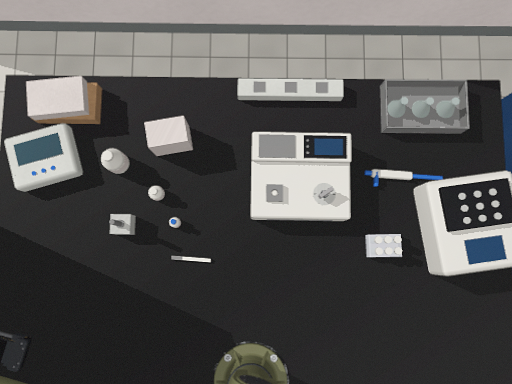

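View pics/wrist0.png

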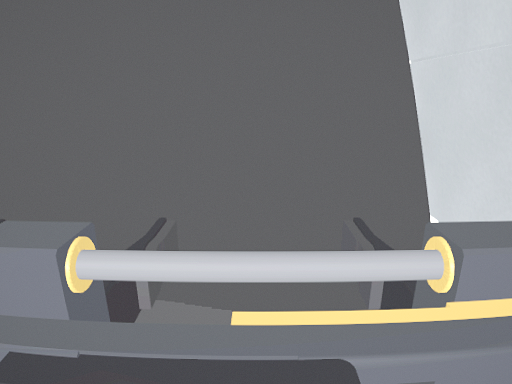

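The top view shows the photometer at about (300,176), with the bezel at (275,193) and the thumbscrew at (325,194). The stand is at (122,224), with the small bottles just beside it. Next I'll measure and zoom in.

```bash
python3 - <<'E'
from h import *
im=load('top0'); p=np.asarray(im['pixels'])
a=cv2.resize(p[180:275,90:230],None,fx=5,fy=5,interpolation=cv2.INTER_CUBIC)
b=cv2.resize(p[125:225,245:355],None,fx=5,fy=5,interpolation=cv2.INTER_CUBIC)
cv2.imwrite('pics/a.png',a);cv2.imwrite('pics/b.png',b)
X=cloud(im)
for n,uv in dict(table=(180,300),stand=(122,228),deck=(300,205),bezel=(268,186),mid=(300,180),rack=(385,246)).items(): print(n,X[uv[1],uv[0]])
s=load('scene0');q=np.asarray(s['pixels'])
cv2.imwrite('pics/c.png',cv2.resize(q[190:330,280:420],None,fx=4,fy=4,interpolation=cv2.INTER_CUBIC))
cv2.imwrite('pics/d.png',cv2.resize(q[160:270,140:280],None,fx=5,fy=5,interpolation=cv2.INTER_CUBIC))
Y=cloud(s)
for n,uv in dict(table=(300,200),deck=(230,190)).items(): print(n,Y[uv[1],uv[0]])
E
```

```text
table [0.23573344 0.21994635 0.0049415 ]
stand [0.45415798 0.39375731 0.06261439]
deck [ 0.52500469 -0.14410047  0.10236549]
bezel [ 0.58045025 -0.04812414  0.10894478]
mid [ 0.6015094  -0.14504197  0.09664748]
rack [ 0.4072964  -0.41410252  0.0329298 ]
table [ 0.35955504  0.05183839 -0.00202375]
deck [ 0.53759735 -0.11594854  0.0981887 ]
```

View pics/a.png

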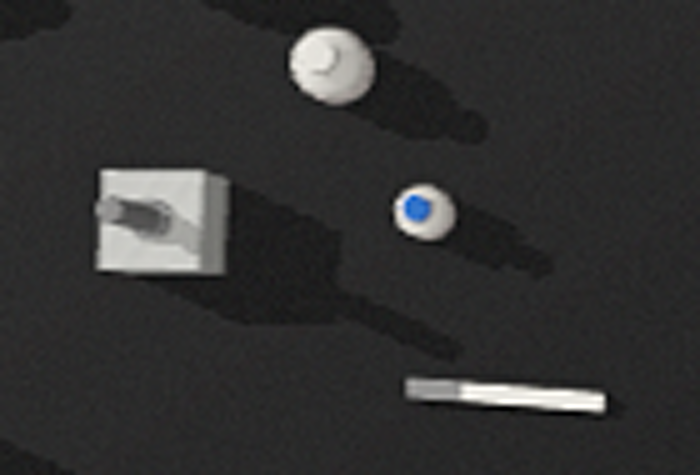

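View pics/b.png

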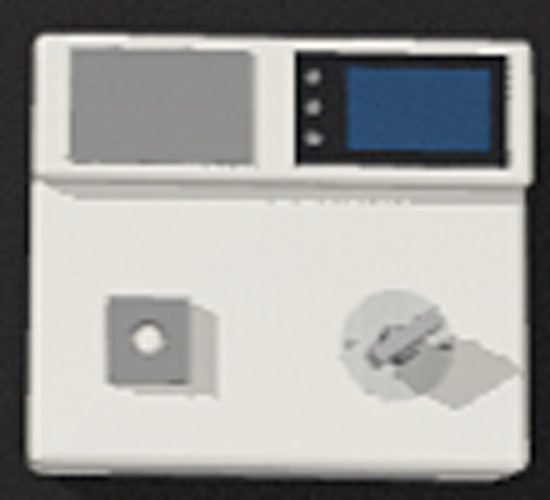

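View pics/c.png

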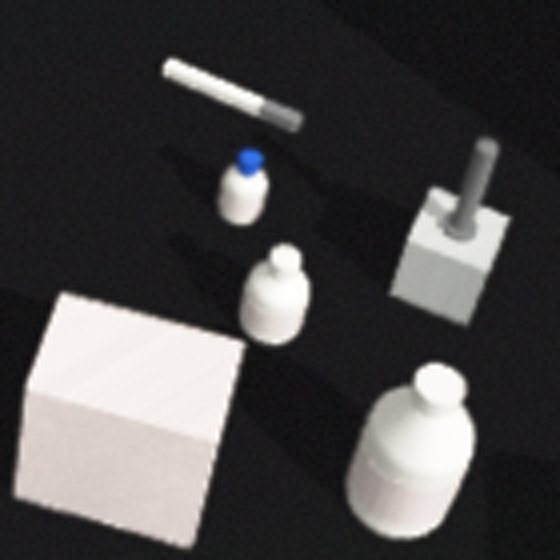

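View pics/d.png

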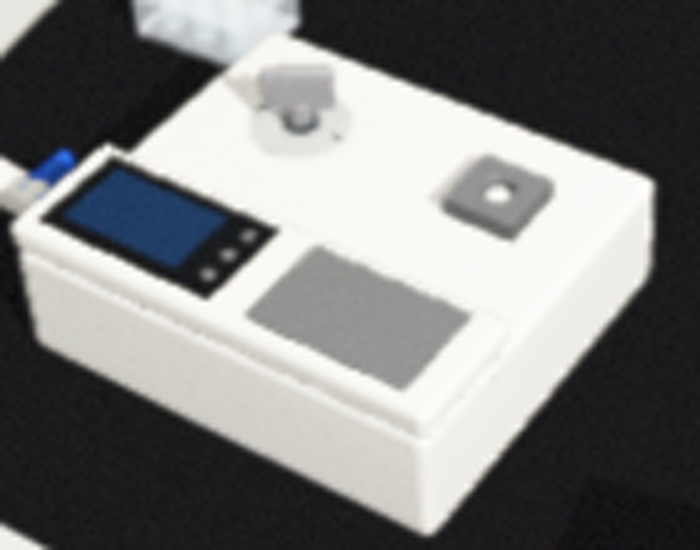

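```bash
cat > m.py <<'E'
from h import *
im=load('top0'); p=np.asarray(im['pixels']).astype(int); g=p.mean(2)
def up(x0,x1,y0,y1,f=4):
    return cv2.resize(np.asarray(im['pixels'])[y0:y1,x0:x1],None,fx=f,fy=f,interpolation=cv2.INTER_CUBIC)
def back(uv,x0,y0,f=4): return (np.asarray(uv,float)+.5)/f-.5+[x0,y0]
def rect(m,x0,y0,z,f=4):
    c=max(cv2.findContours(m.astype(np.uint8),0,cv2.CHAIN_APPROX_NONE)[0],key=cv2.contourArea)
    W=onplane(im,back(c[:,0,:],x0,y0,f),z)[:,:2]
    r=cv2.minAreaRect((W*1000).astype(np.float32)); return r,c
# bezel
a=up(260,292,178,210);gg=cv2.cvtColor(a,cv2.COLOR_BGR2GRAY)
r,c=rect(cv2.morphologyEx((gg<165).astype(np.uint8),cv2.MORPH_CLOSE,np.ones((3,3))),260,178,.109);print('bezel',r)
m=((gg>185)).astype(np.uint8);n,l,st,ce=cv2.connectedComponentsWithStats(m)
for i in range(1,n):
    if 60<st[i,4]<3000 : print('hole',st[i],onplane(im,back(ce[i],260,178),.104))
# stand top
a=up(105,142,205,245);gg=cv2.cvtColor(a,cv2.COLOR_BGR2GRAY)
r,c=rect(cv2.morphologyEx((gg>178).astype(np.uint8),cv2.MORPH_CLOSE,np.ones((25,25))),105,205,.06);print('stand',r)
# photometer outline
gg=cv2.cvtColor(up(240,365,120,235),cv2.COLOR_BGR2GRAY)
r,c=rect(gg>120,240,120,.095);print('photo',r)
# stylus top: print gray patch
print(g[212:236,106:134].astype(int))
E
python3 m.py
```

```text
bezel ((560.1375732421875, -66.90711975097656), (49.27106857299805, 52.31971740722656), 89.29572296142578)
hole [ 47  49  23  21 334] [[ 0.56179589 -0.06681604  0.104     ]]
stand ((467.62371826171875, 402.3908996582031), (60.39786148071289, 59.15956497192383), 89.97682189941406)
photo ((616.1597290039062, -147.8821563720703), (305.2843933105469, 269.99462890625), 89.61766052246094)
[[ 42  43  44  44  42  38  41  40  42  43  36  43  39  39  44  41  38  40
   40  42  37  40  41  37  40  45  45  46]
 [ 41  43  43  39  45  55  53  51  46  49  47  50  51  47  51  53  48  50
   49  49  49  53  50  53  48  42  41  43]
 [ 41  41  41  35 155 201 209 190 176 176 176 178 178 177 181 180 177 178
  179 180 181 181 179 179 150  84  51  41]
 [ 42  43  39  34 146 193 201 200 202 202 203 203 203 205 206 204 201 204
  204 206 206 204 202 206 174 118 112 104]
 [ 46  45  42  32 144 191 199 198 198 198 200 200 202 203 199 198 199 200
  201 203 201 197 200 204 172 113 118 118]
 [ 43  42  40  35 147 191 200 198 198 198 199 200 202 201 197 198 200 200
  203 201 197 197 199 195 158 112 115 117]
 [ 40  43  4
[... 1394 characters left out ...]
 43  42  37 114 187 202 199 200 202 201 198 196 198 201 202 203 201 202
  202 201 201 183 163 145 121 113 117 117]
 [ 42  44  36 111 185 203 200 202 203 199 198 198 201 204 202 201 201 202
  200 199 201 202 204 180 127 114 115 120]
 [ 44  41  40 112 190 206 205 206 202 201 201 203 203 204 205 203 204 204
  200 201 201 201 205 177 127 114 116 120]
 [ 41  44  39 119 182 198 197 195 192 190 191 192 193 194 192 192 192 200
  208 209 208 209 211 182 131 118 120 121]
 [ 45  42  40  40  34  31  47  57  71  96 105 105 101 103 104 102 101 104
  102 102 101 103 101 105 104 107 106 103]
 [ 44  44  42  44  42  39  38  41  37  37  38  26  20  19  18  20  22  19
   19  20  24  21  24  21  21  23  22  23]]
```

```bash
python3 - <<'E'
from h import *
im=load('top0'); s=load('scene0')
print('styl top',onplane(im,[(111.0,221.9)],.145))
# collar centre ~ (122,225)?
print('stand->px',proj(im,[[.4676,.4024,.06],[.4676,.4024,.145],[.561,-.217,.129],[.561,-.217,.14],[.561,-.067,.104]]).round(1))
print('scene px',proj(s,[[.4676,.4024,.06],[.4676,.4024,.145],[.561,-.217,.129],[.561,-.067,.109]]).round(1))
def b2(x,y,ox,oy,f): return ((x+.5)/f-.5+ox,(y+.5)/f-.5+oy)
E=onplane(im,[b2(376,360,245,125,5),b2(440,315,245,125,5)],.14);print('bar',E)
print('bar px top view')
p=np.asarray(im['pixels'])
cv2.imwrite('pics/e.png',cv2.resize(p[180:206,308:344],None,fx=20,fy=20,interpolation=cv2.INTER_CUBIC))
q=np.asarray(s['pixels'])
cv2.imwrite('pics/f.png',cv2.resize(q[165:200,180:220],None,fx=16,fy=16,interpolation=cv2.INTER_CUBIC))
cv2.imwrite('pics/g.png',cv2.resize(q[220:275,370:420],None,fx=10,fy=10,interpolation=cv2.INTER_CUBIC))
E
```

```text
styl top [[0.46671364 0.40290102 0.145     ]]
stand->px [[119.6 223.6]
 [111.2 221.6]
 [325.7 192.1]
 [326.3 191.5]
 [274.2 192.7]]
scene px [[394.2 246.5]
 [401.4 225.8]
 [198.8 175.9]
 [239.3 196.9]]
bar [[ 0.54597323 -0.19789027  0.14      ]
 [ 0.57278095 -0.23549597  0.14      ]]
bar px top view
```

View pics/e.png

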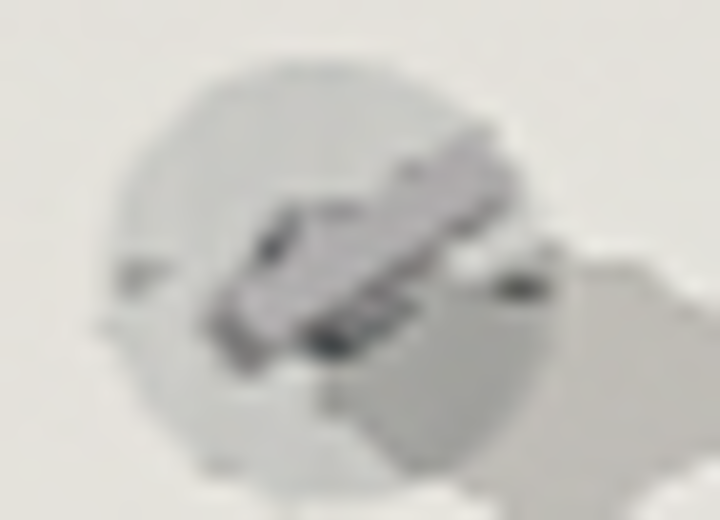

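View pics/f.png

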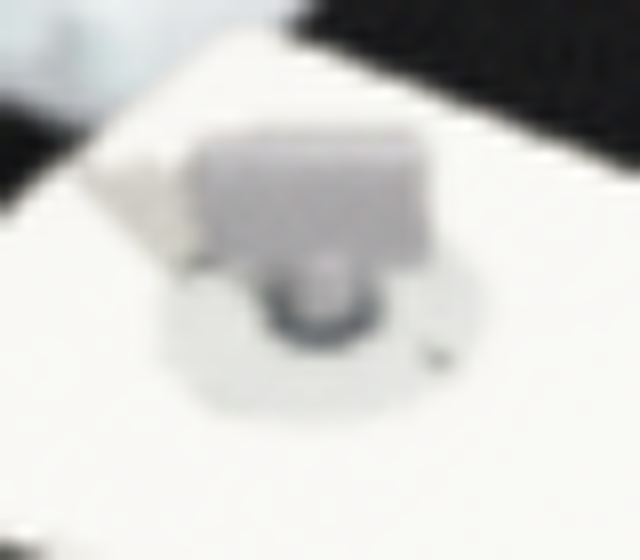

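View pics/g.png

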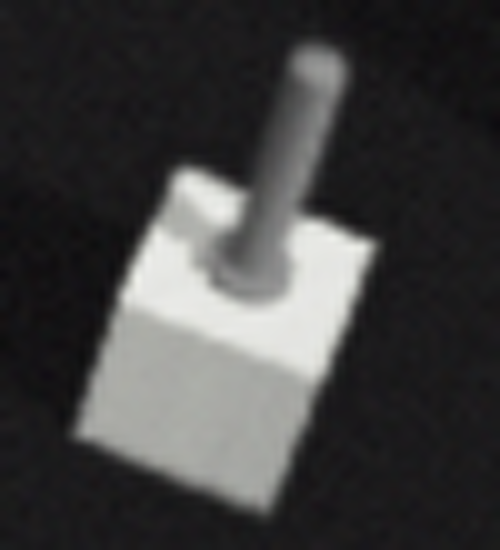

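>>> play_rows --targets "0 0 0 0 0 0.175 1;0 0 0 0 0 0.175 1;0 0 0 0 0 0.175 1;0 0 0 0 0 0.175 1;0 0 0 0 0 0 1" --newtons 30

```text
time: 0.78
position: [0.1606, 0.6292, 0.4014]
tool_rot: [1.464, 2.778, -0.009]
ft_force: [-0.7, -0.7, 0.7]
grip_width: 1.001
```

```bash
cat >> h.py <<'E'
def plan(xyz=None,yaw=None,off=.164):
    """grasp-point target -> total shift in tool axes (cm), tilt fix, turn; prints"""
    s=ctrl.get_state(); R=Ro.from_rotvec(s['tool_rot']); M=R.as_matrix(); g=s['position']+M[:,2]*off
    cy=np.arctan2(M[1,1],M[0,1])
    print('t %.2f grasp'%s['time'],g.round(4),'jaw yaw %.3f'%cy,'tilt z',M[:,2].round(4),'F',s['ft_force'].round(2),'w %.3f'%s['grip_width'],'j7 %.2f'%s['joint_positions'][6])
    if yaw is None: yaw=cy
    if xyz is not None:
        y=np.array([np.cos(yaw),np.sin(yaw),0]);z=np.array([0,0,-1.]);x=np.cross(y,z)
        Rt=np.c_[x,y,z]; dr=(R.inv()*Ro.from_matrix(Rt)).as_rotvec()
        tcp=np.asarray(xyz)-z*off
        print('shift cm (tool axes now)',(M.T@(tcp-s['position'])*100).round(2),'turn',dr.round(3))
        print('shift cm in target axes',(Rt.T@(tcp-s['position'])*100).round(2))
E
python3 -c "
from h import *
plan([.467,.4025,.20],.62)"
```

```text
t 0.78 grasp [0.1604 0.6282 0.2374] jaw yaw 0.600 tilt z [-0.0013 -0.0057 -1.    ] F [-0.73 -0.73  0.65] w 1.001 j7 -0.76
shift cm (tool axes now) [-36.    12.49   3.83] turn [-0.004  0.004 -0.02 ]
shift cm in target axes [-36.25  11.77   3.74]
```

>>> play_rows --targets "-2 0.7 0 0 0 0 1;-4 1.4 0 0 0 0 1;-4.5 1.5 0.2 0 0 0 1;-4.5 1.5 0.2 0 0 0 1;-4.5 1.5 0.2 0 0 0 1;-4.5 1.5 0.2 0 0 0 1;-4 1.4 0 0 0 0 1;-3 1 0 0 0 0 1;-2 0.7 0 0 0 0 1;0 0 0 0 0 0 1;0 0 0 0 0 0 1"

```text
time: 2.15
position: [0.4597, 0.4017, 0.3941]
tool_rot: [1.444, 2.783, -0.014]
ft_force: [-0.6, 1.1, 0.1]
grip_width: 1.001
```

```bash
python3 -c "
from h import *
plan([.467,.4025,.20],.62)"
```

```text
t 2.15 grasp [0.46   0.3999 0.2301] jaw yaw 0.613 tilt z [ 0.0017 -0.0107 -0.9999] F [-0.56  1.13  0.15] w 1.001 j7 -0.11
shift cm (tool axes now) [-0.32  0.66  3.01] turn [-0.005  0.01  -0.007]
shift cm in target axes [-0.35  0.64  3.01]
```

>>> play_rows --targets "-0.3 0.6 1.0 -0.005 0.01 0 1;0 0 0.7 0 0 0 1;0 0 0 0 0 0 1"

```text
time: 2.52
position: [0.4646, 0.4045, 0.3753]
tool_rot: [-1.439, -2.79, -0.001]
ft_force: [-0.6, 0.7, 0.4]
grip_width: 1.003
```

```bash
python3 -c "
from h import *
plan([.467,.4025,.115],.62)
im=grab('wrist','w1'); print(proj(im,[[.467,.4025,.145],[.467,.4025,.064]]))
plan()
im=grab('scene','s1')"
```

```text
t 2.52 grasp [0.4643 0.4047 0.2113] jaw yaw 0.619 tilt z [-0.0017  0.0013 -1.    ] F [-0.61  0.69  0.38] w 1.003 j7 -0.09
shift cm (tool axes now) [-0.33  0.09  9.63] turn [-0.001 -0.002 -0.001]
shift cm in target axes [-0.31  0.08  9.63]
[[260.69050927 213.44472558]
 [260.31149575 182.77408163]]
t 2.58 grasp [0.4644 0.4048 0.2116] jaw yaw 0.619 tilt z [-0.0014  0.0015 -1.    ] F [ 0.64 -0.3  -0.07] w 1.000 j7 -0.09
```

View pics/w1.png

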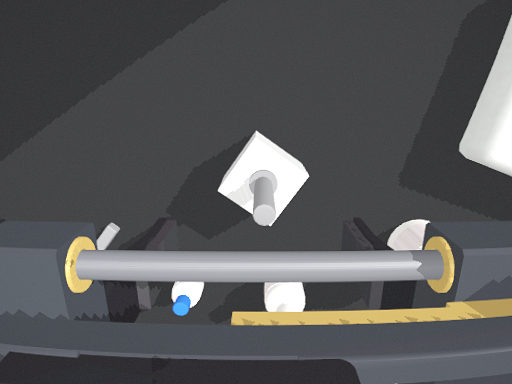

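The wrist view shows the stylus handle upright, with its top at (264,215). That is within 2 mm of my estimate and lies between the jaws, so I descend and grip.

>>> play_rows --targets "-0.3 0.1 2 0 0 0 1;0 0 2.5 0 0 0 1;0 0 2.5 0 0 0 1;0 0 1.5 0 0 0 1;0 0 0.7 0 0 0 1;0 0 0 0 0 0 1;0 0 0 0 0 0 1"

```text
time: 3.5
position: [0.4676, 0.4025, 0.2787]
tool_rot: [-1.439, -2.792, -0.003]
ft_force: [0.1, -0.3, 0.3]
grip_width: 0.999
```

```bash
python3 -c "
from h import *
plan([.467,.4025,.115],.62)
im=grab('wrist','w2')"
```

```text
t 3.50 grasp [0.4676 0.4028 0.1147] jaw yaw 0.619 tilt z [-0.      0.0021 -1.    ] F [ 0.05 -0.31  0.35] w 0.999 j7 -0.07
shift cm (tool axes now) [ 0.03 -0.05 -0.03] turn [ 0.001 -0.002 -0.001]
shift cm in target axes [ 0.03 -0.05 -0.03]
```

View pics/w2.png

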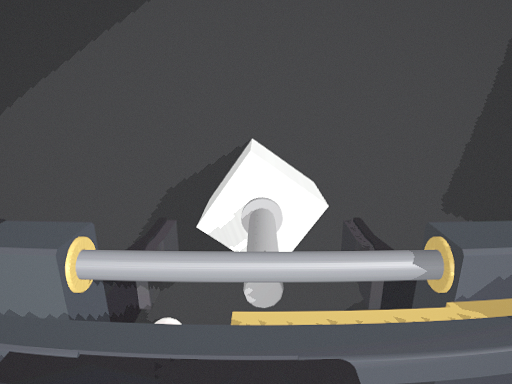

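>>> play_rows --targets "0 0 0 0 0 0 -1;0 0 0 0 0 0 -1;0 0 0 0 0 0 -1;0 0 0 0 0 0 -1;0 0 0 0 0 0 -1;0 0 0 0 0 0 -1;0 0 0 0 0 0 -1;0 0 0 0 0 0 -1" --newtons 30

```text
time: 4.55
position: [0.468, 0.4029, 0.2805]
tool_rot: [-1.439, -2.792, -0.008]
ft_force: [-0.4, 0.3, -0.0]
grip_width: 0.175
```

```bash
python3 -c "
from h import *
plan([.467,.4025,.225],.62)"
```

```text
t 4.55 grasp [0.4684 0.4036 0.1165] jaw yaw 0.619 tilt z [ 0.0021  0.0044 -1.    ] F [-0.37  0.35 -0.  ] w 0.175 j7 -0.07
shift cm (tool axes now) [  0.05  -0.06 -10.85] turn [ 0.004 -0.002 -0.001]
shift cm in target axes [  0.03  -0.1  -10.85]
```

>>> play_rows --targets "0 0 -1 0 0 0 -1;0 0 -2 0 0 0 -1;0 0 -3 0 0 0 -1;0 0 -3 0 0 0 -1;0 0 -3 0 0 0 -1;0 0 -3 0 0 0 -1;0 0 -1.5 0 0 0 -1;0 0 0 0 0 0 -1"

```text
time: 5.55
position: [0.4674, 0.4016, 0.4541]
tool_rot: [1.44, 2.792, 0.01]
ft_force: [-1.6, -0.5, -0.3]
grip_width: 0.175
```

```bash
python3 -c "
from h import *
grab('scene','s2')
plan([.561,-.067,.277],.62)"
```

```text
t 5.60 grasp [0.4677 0.4023 0.2892] jaw yaw 0.619 tilt z [ 0.0022  0.0044 -1.    ] F [-0.71  0.44 -1.11] w 0.172 j7 -0.09
shift cm (tool axes now) [-43.61 -19.55   1.03] turn [ 0.004 -0.002 -0.001]
shift cm in target axes [-43.58 -19.6    1.22]
```

View pics/s2.png

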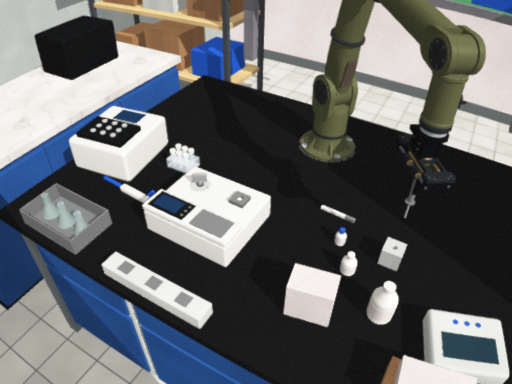

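The stylus is lifted clear and hangs upright at about (410,190), and the stand is empty at (393,252). Next I move to the button.

>>> play_rows --targets "-2 -0.9 0 0 0 0 -1;-3.5 -1.6 0 0 0 0 -1;-4.5 -2 0 0 0 0 -1;-4.5 -2 0 0 0 0 -1;-4.5 -2 0 0 0 0 -1;-4.5 -2 0 0 0 0 -1;-4.5 -2 0 0 0 0 -1;-4.5 -2 0 0 0 0 -1;-4 -1.8 0 0 0 0 -1;-3 -1.4 0 0 0 0 -1;-1.5 -0.7 0 0 0 0 -1;0 0 0 0 0 0 -1;0 0 0 0 0 0 -1"

```text
time: 7.22
position: [0.5484, -0.0738, 0.4363]
tool_rot: [-1.455, -2.764, 0.03]
ft_force: [0.2, -0.7, 0.5]
grip_width: 0.177
```

```bash
python3 -c "
from h import *
plan([.561,-.067,.245],.62)"
```

```text
t 7.22 grasp [ 0.5443 -0.0753  0.2724] jaw yaw 0.602 tilt z [-0.0246 -0.0089 -0.9997] F [ 0.19 -0.66  0.47] w 0.177 j7 0.74
shift cm (tool axes now) [-0.17  1.5   2.7 ] turn [-0.025 -0.007 -0.019]
shift cm in target axes [-0.18  1.42  2.73]
```

>>> play_rows --targets "-0.1 0.7 0 -0.025 -0.007 -0.019 -1;0 0.8 1 0 0 0 -1;0 0 0 0 0 0 -1;0 0 0 0 0 0 -1"

```text
time: 7.72
position: [0.5621, -0.0621, 0.4245]
tool_rot: [-1.427, -2.798, -0.002]
ft_force: [-0.5, -0.7, -0.6]
grip_width: 0.174
```

```bash
python3 -c "
from h import *
plan([.561,-.067,.245],.62)
im=grab('wrist','w3'); print(proj(im,[[.561,-.067,.104],[.561,-.067,.109]]))
s=grab('scene','s3');t=grab('top','t3')
q=np.asarray(s['pixels']);cv2.imwrite('pics/s3z.png',cv2.resize(q[90:230,180:320],None,fx=4,fy=4,interpolation=cv2.INTER_CUBIC))
"
```

```text
t 7.72 grasp [ 0.5621 -0.0619  0.2605] jaw yaw 0.627 tilt z [ 1.0e-04  1.3e-03 -1.0e+00] F [-0.51 -0.68 -0.59] w 0.174 j7 0.76
shift cm (tool axes now) [-0.34 -0.38  1.55] turn [ 0.001 -0.001  0.007]
shift cm in target axes [-0.34 -0.37  1.55]
[[254.82085943 180.26312278]
 [254.75972355 181.61207305]]
```

View pics/w3.png

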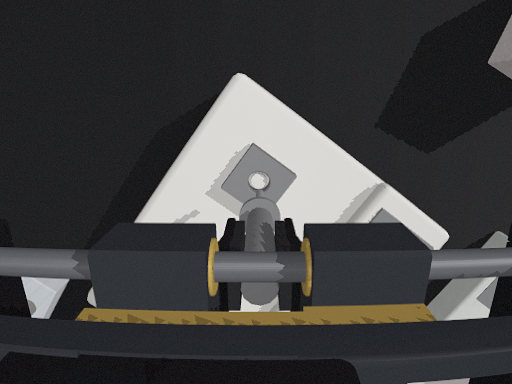

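View pics/s3z.png

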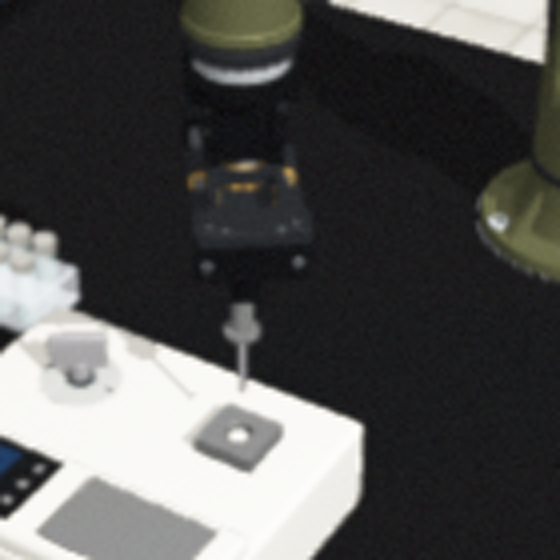

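```bash
python3 -c "
from h import *
im=load('w3'); q=np.asarray(im['pixels'])
cv2.imwrite('pics/w3z.png',cv2.resize(q[135:225,210:310],None,fx=7,fy=7,interpolation=cv2.INTER_CUBIC))
print(proj(im,[[.5621,-.0619,.149],[.5621,-.0619,.204]]))
s=load('scene0')
s3=load('s3')
print(proj(s3,[[.5621,-.0619,.149],[.5621,-.0619,.204],[.561,-.067,.104]]))
# button from scene
"
```

```text
[[259.07206936 189.95146149]
 [259.17011285 213.66664447]]
[[240.39002911 187.57359537]
 [240.23351662 172.95631532]
 [239.28270924 198.14599995]]
```

View pics/w3z.png

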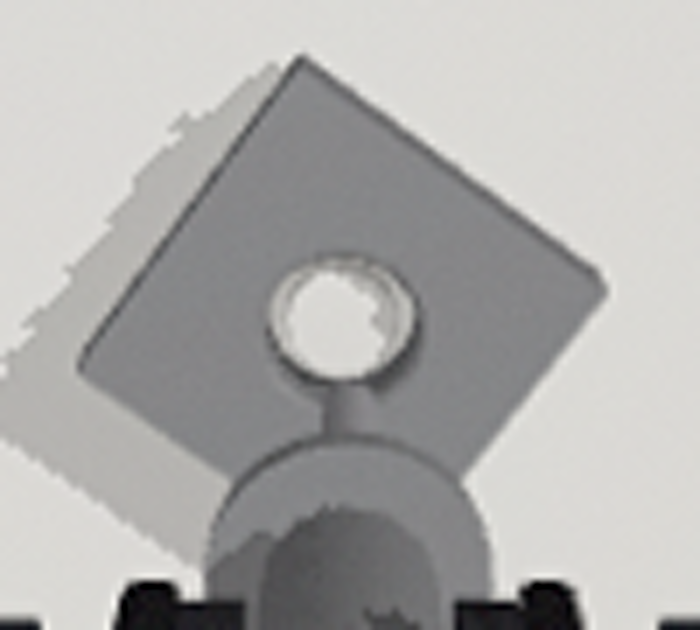

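>>> play_rows --targets "-0.3 -0.2 1 0 0 0 -1;0 0 1.5 0 0 0 -1;0 0 0.8 0 0 0 -1;0 0 0 0 0 0 -1;0 0 0 0 0 0 -1"

```text
time: 8.5
position: [0.5617, -0.0668, 0.3888]
tool_rot: [-1.429, -2.796, -0.002]
ft_force: [0.7, 0.0, -0.9]
grip_width: 0.178
```

```bash
python3 -c "
from h import *
plan([.561,-.067,.2155],.62)
im=grab('wrist','w4'); q=np.asarray(im['pixels'])
cv2.imwrite('pics/w4z.png',cv2.resize(q[135:225,210:310],None,fx=7,fy=7,interpolation=cv2.INTER_CUBIC))
s=grab('scene','s4')
q=np.asarray(s['pixels']);cv2.imwrite('pics/s4z.png',cv2.resize(q[165:215,210:270],None,fx=10,fy=10,interpolation=cv2.INTER_CUBIC))
"
```

```text
t 8.50 grasp [ 0.5616 -0.0665  0.2248] jaw yaw 0.626 tilt z [-6.0e-04  1.4e-03 -1.0e+00] F [ 0.71  0.03 -0.91] w 0.178 j7 0.78
shift cm (tool axes now) [ 0.02 -0.07  0.93] turn [ 0.    -0.002  0.006]
shift cm in target axes [ 0.02 -0.07  0.93]
```

View pics/w4z.png

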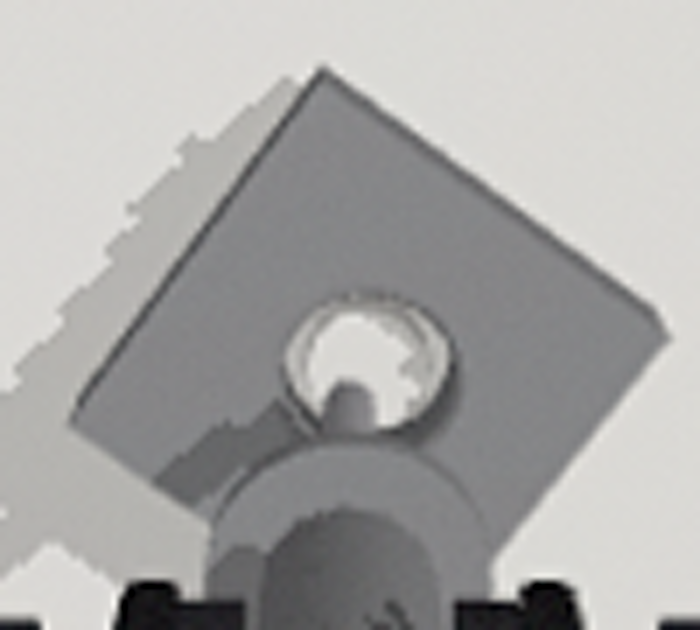

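View pics/s4z.png

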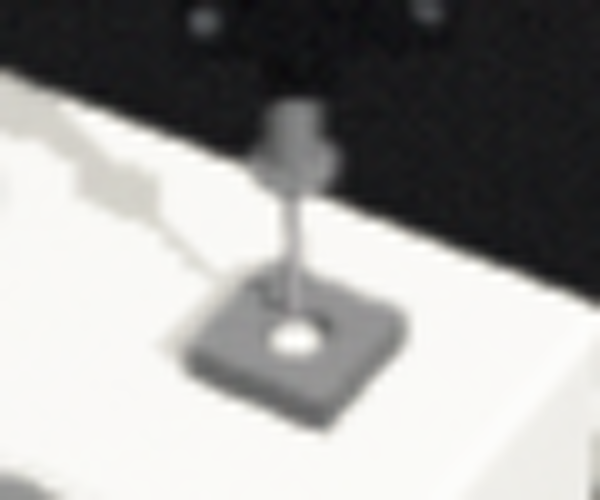

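>>> play_rows --targets "0 0.2 0 0 0 0 -1;0 0 0.4 0 0 0 -1;0 0 0.3 0 0 0 -1;0 0 0 0 0 0 -1"

```text
time: 9.1
position: [0.5637, -0.0653, 0.3822]
tool_rot: [1.429, 2.798, 0.003]
ft_force: [0.3, 0.6, -0.0]
grip_width: 0.172
```

```bash
python3 -c "
from h import *
plan([.561,-.067,.2115],.62)
im=grab('wrist','w5'); q=np.asarray(im['pixels'])
cv2.imwrite('pics/w5z.png',cv2.resize(q[135:225,210:310],None,fx=7,fy=7,interpolation=cv2.INTER_CUBIC))
"
```

```text
t 9.10 grasp [ 0.5638 -0.0651  0.2182] jaw yaw 0.626 tilt z [ 0.001   0.0016 -1.    ] F [ 0.3   0.58 -0.04] w 0.172 j7 0.78
shift cm (tool axes now) [ 0.02 -0.32  0.67] turn [ 0.002 -0.001  0.006]
shift cm in target axes [ 0.02 -0.31  0.67]
```

View pics/w5z.png

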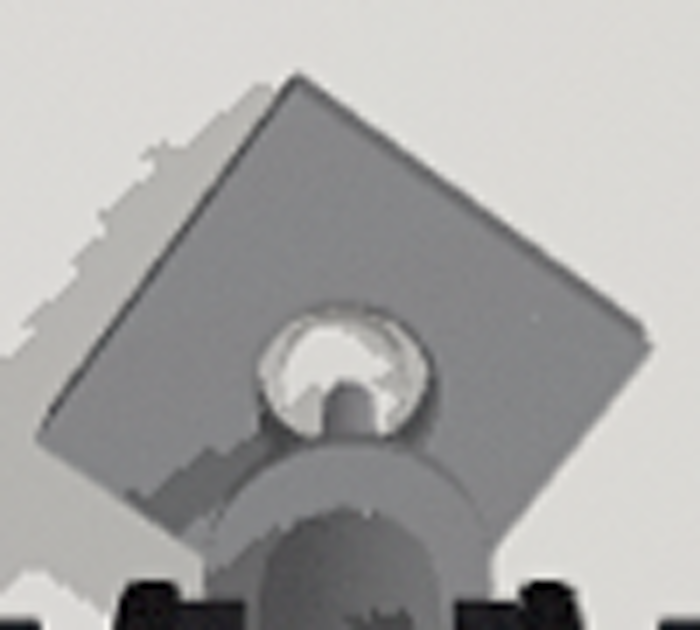

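The tip, at (348,385) in the zoom, is laterally centred in the hole at about (345,370), so I press.

>>> play_rows --targets "0 0 0.35 0 0 0 -1;0 0 0.25 0 0 0 -1;0 0 0 0 0 0 -1"

```text
time: 9.52
position: [0.5639, -0.0655, 0.3768]
tool_rot: [1.429, 2.796, 0.004]
ft_force: [-0.4, 0.3, 2.5]
grip_width: 0.177
```

```bash
python3 -c "
from h import *
plan([.5638,-.0651,.2115],.62)
"
```

```text
t 9.53 grasp [ 0.5643 -0.0653  0.2128] jaw yaw 0.626 tilt z [ 0.0024  0.0017 -1.    ] F [-0.36  0.35  2.48] w 0.177 j7 0.78
shift cm (tool axes now) [0.04 0.02 0.13] turn [ 0.003 -0.     0.006]
shift cm in target axes [0.04 0.02 0.13]
```

>>> play_rows --targets "0 0 0.3 0 0 0 -1;0 0 0.3 0 0 0 -1;0 0 0.2 0 0 0 -1;0 0 0.1 0 0 0 -1"

```text
time: 10.02
position: [0.5639, -0.0666, 0.3752]
tool_rot: [1.429, 2.795, 0.01]
ft_force: [-2.7, -0.1, 6.3]
grip_width: 0.176
```

```bash
python3 -c "
from h import *
plan([.5638,-.0651,.2115],.62)
"
```

```text
t 10.03 grasp [ 0.5648 -0.0659  0.2112] jaw yaw 0.626 tilt z [ 0.0051  0.0044 -1.    ] F [-2.74 -0.1   6.31] w 0.176 j7 0.79
shift cm (tool axes now) [ 0.13  0.08 -0.03] turn [ 0.007 -0.001  0.006]
shift cm in target axes [ 0.13  0.08 -0.03]
```

>>> play_rows --targets "0 0 0.5 0 0 0 -1;0 0 0.5 0 0 0 -1;0 0 0.4 0 0 0 -1;0 0 0.4 0 0 0 -1"

```text
time: 10.52
position: [0.5656, -0.0724, 0.3738]
tool_rot: [1.427, 2.781, 0.017]
ft_force: [-4.8, -2.0, 18.7]
grip_width: 0.177
```

```bash
python3 -c "
from h import *
plan([.5638,-.0651,.2115],.62)
"
```

```text
t 10.53 grasp [ 0.5688 -0.072   0.2098] jaw yaw 0.623 tilt z [ 0.0193  0.002  -0.9998] F [-4.81 -1.99 18.65] w 0.177 j7 0.80
shift cm (tool axes now) [ 0.69  0.28 -0.17] turn [0.017 0.01  0.003]
shift cm in target axes [ 0.7   0.27 -0.17]
```

It was pressed firmly (up to 18.7 N, with z stopped at the travel limit). Now I retreat and check the stylus in the grip.

>>> play_rows --targets "0 0 -1 0 0 0 -1;0 0 -2 0.017 0.01 0 -1;0 0 -3 0 0 0 -1;0 0 -2 0 0 0 -1;0 0 0 0 0 0 -1;0 0 0 0 0 0 -1"

```text
time: 11.28
position: [0.5647, -0.0722, 0.4542]
tool_rot: [-1.434, -2.793, 0.002]
ft_force: [0.2, -0.6, -0.8]
grip_width: 0.177
```

```bash
python3 -c "
from h import *
plan([.468,.4035,.285],.62)
im=grab('wrist','w6'); q=np.asarray(im['pixels'])
cv2.imwrite('pics/w6z.png',cv2.resize(q[135:225,210:310],None,fx=7,fy=7,interpolation=cv2.INTER_CUBIC))
s=grab('scene','s6')
S=ctrl.get_state();M=Ro.from_rotvec(S['tool_rot']).as_matrix();T=lambda d:S['position']+M[:,2]*d
P=[T(.164+.1115),T(.164+.0565),T(.164+.0525)]
print('wrist',proj(im,P).round(1));print('scene',proj(s,P).round(1))
q=np.asarray(s['pixels']);cv2.imwrite('pics/s6z.png',cv2.resize(q[135:215,200:280],None,fx=8,fy=8,interpolation=cv2.INTER_CUBIC))
"
```

```text
t 11.28 grasp [ 0.5643 -0.0722  0.2902] jaw yaw 0.622 tilt z [-2.7e-03  1.0e-04 -1.0e+00] F [ 0.23 -0.59 -0.77] w 0.177 j7 0.77
shift cm (tool axes now) [44.29 19.87  0.55] turn [-0.002 -0.002  0.002]
shift cm in target axes [44.34 19.77  0.52]
wrist [[259.  189.7]
 [259.1 213.5]
 [259.1 215.7]]
scene [[237.  179. ]
 [236.7 163.9]
 [236.7 162.8]]
```

View pics/w6z.png

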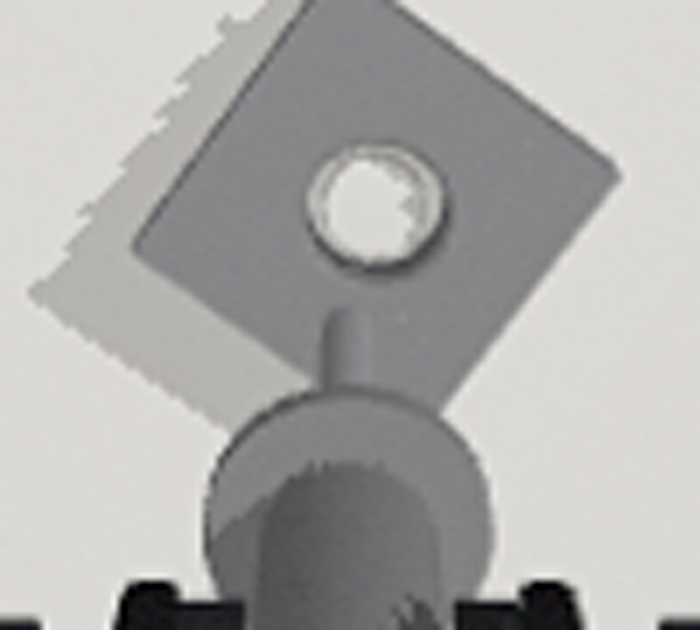

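View pics/s6z.png

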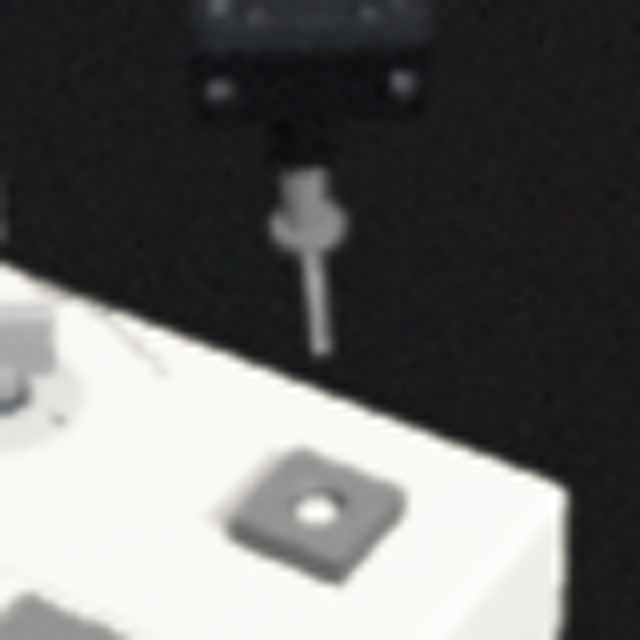

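The stylus has swivelled slightly in the grip: its tip, at zoom (345,320), leans towards tool +x. I'll measure the lean and tilt the tool so the stylus is vertical for insertion.

```bash
cat >> h.py <<'E'
def planT(xyz,yaw,ay=0.,off=.164):
    """as plan, tool tilted by ay about its own y; grasp point to xyz"""
    s=ctrl.get_state(); R=Ro.from_rotvec(s['tool_rot']); M=R.as_matrix(); g=s['position']+M[:,2]*off
    y=np.array([np.cos(yaw),np.sin(yaw),0]);z=np.array([0,0,-1.]);x=np.cross(y,z)
    Rt=Ro.from_matrix(np.c_[x,y,z])*Ro.from_rotvec([0,ay,0]); dr=(R.inv()*Rt).as_rotvec()
    tcp=np.asarray(xyz)-Rt.as_matrix()[:,2]*off
    print('t %.2f grasp'%s['time'],g.round(4),'F',s['ft_force'].round(2),'w %.3f'%s['grip_width'])
    print('turn',dr.round(3),'shift now-axes',(M.T@(tcp-s['position'])*100).round(2),'target-axes',(Rt.as_matrix().T@(tcp-s['position'])*100).round(2),'grasp err world',(np.asarray(xyz)-g).round(4))
E
python3 -c "
from h import *
S=ctrl.get_state();M=Ro.from_rotvec(S['tool_rot']).as_matrix()
im=load('w6');s=load('s6');G=S['position']+M[:,2]*.164
for a in (0,.04,.06,.08,.1):
    d=M@np.array([np.sin(a),0,np.cos(a)])
    print(a,proj(im,[G+.1115*d,G+.0565*d]).round(1).tolist(),proj(s,[G+.1115*d,G+.0565*d]).round(1).tolist())
planT([.4684,.4036,.285],.62,-.07)
"
```

```text
0 [[259.0, 189.7], [259.1, 213.5]] [[237.0, 179.0], [236.7, 163.9]]
0.04 [[259.0, 184.3], [259.1, 210.1]] [[238.5, 178.9], [237.5, 163.9]]
0.06 [[259.0, 181.6], [259.1, 208.5]] [[239.3, 178.8], [237.9, 163.9]]
0.08 [[259.0, 178.9], [259.1, 206.8]] [[240.0, 178.7], [238.3, 163.8]]
0.1 [[259.0, 176.2], [259.1, 205.2]] [[240.8, 178.7], [238.7, 163.8]]
t 11.38 grasp [ 0.5642 -0.0723  0.2901] F [ 0.35 -0.26 -1.16] w 0.174
turn [-0.002 -0.072  0.002] shift now-axes [45.43 19.91  0.59] target-axes [45.4  19.81 -2.63] grasp err world [-0.0958  0.4759 -0.0051]
```

>>> play_rows --targets "2 0.9 0 0 -0.07 0 -1;3.5 1.5 -0.2 0 0 0 -1;4.5 2 -0.3 0 0 0 -1;4.5 2 -0.3 0 0 0 -1;4.5 2 -0.3 0 0 0 -1;4.5 2 -0.3 0 0 0 -1;4.5 2 -0.3 0 0 0 -1;4.5 2 -0.3 0 0 0 -1;4.5 2 -0.3 0 0 0 -1;3 1.3 -0.2 0 0 0 -1;1.5 0.6 0 0 0 0 -1;0 0 0 0 0 0 -1;0 0 0 0 0 0 -1"

```text
time: 13.0
position: [0.4682, 0.3826, 0.437]
tool_rot: [1.418, 2.742, -0.078]
ft_force: [-0.2, -0.4, 0.4]
grip_width: 0.177
```

```bash
python3 -c "
from h import *
planT([.4684,.4036,.245],.62,-.07)
"
```

```text
t 13.00 grasp [0.4723 0.3712 0.2734] F [-0.25 -0.45  0.38] w 0.177
turn [-0.02   0.001 -0.003] shift now-axes [3.04 1.28 2.61] target-axes [3.04 1.23 2.63] grasp err world [-0.0039  0.0324 -0.0284]
```

>>> play_rows --targets "1.5 0.7 0 -0.02 0 0 -1;1.5 0.5 1.2 0 0 0 -1;0 0 1.4 0 0 0 -1;0 0 0 0 0 0 -1;0 0 0 0 0 0 -1"

```text
time: 13.62
position: [0.4627, 0.4115, 0.4065]
tool_rot: [1.418, 2.731, -0.05]
ft_force: [-0.1, 0.3, -1.2]
grip_width: 0.177
```

```bash
python3 -c "
from h import *
planT([.4684,.4036,.185],.62,-.07)
im=grab('wrist','w7'); q=np.asarray(im['pixels'])
cv2.imwrite('pics/w7z.png',cv2.resize(q[115:225,200:320],None,fx=6,fy=6,interpolation=cv2.INTER_CUBIC))
s=grab('scene','s7')
q=np.asarray(s['pixels']);cv2.imwrite('pics/s7z.png',cv2.resize(q[170:280,350:450],None,fx=6,fy=6,interpolation=cv2.INTER_CUBIC))
"
```

```text
t 13.62 grasp [0.4696 0.402  0.2429] F [-0.09  0.28 -1.25] w 0.177
turn [-0.     0.002 -0.007] shift now-axes [ 0.59 -0.01  5.76] target-axes [ 0.58 -0.    5.76] grasp err world [-0.0012  0.0016 -0.0579]
```

View pics/w7z.png

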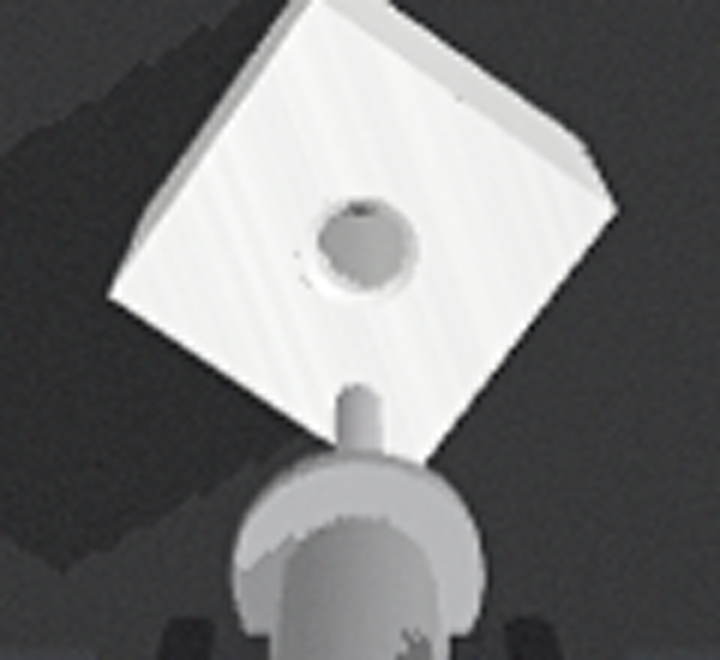

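View pics/s7z.png

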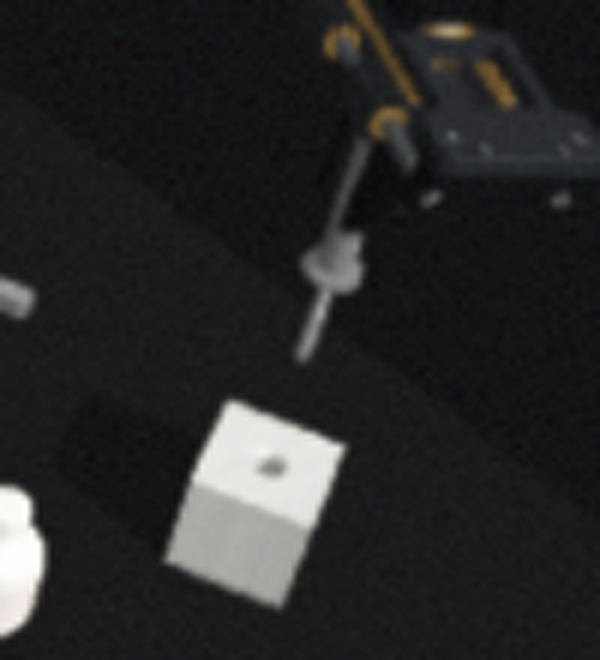

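>>> play_rows --targets "0.2 0.1 1.5 0 0 0 -1;0.2 0 2 0 0 0 -1;0.1 0 1.5 0 0 0 -1;0.05 0 0.5 0 0 0 -1;0 0 0 0 0 0 -1"

```text
time: 14.35
position: [0.4633, 0.4129, 0.3485]
tool_rot: [1.42, 2.73, -0.049]
ft_force: [0.0, 0.3, -0.1]
grip_width: 0.18
```

```bash
python3 -c "
from h import *
planT([.4688,.404,.1185],.62,-.07)
im=grab('wrist','w8'); q=np.asarray(im['pixels'])
cv2.imwrite('pics/w8z.png',cv2.resize(q[115:225,200:320],None,fx=6,fy=6,interpolation=cv2.INTER_CUBIC))
s=grab('scene','s8')
q=np.asarray(s['pixels']);cv2.imwrite('pics/s8z.png',cv2.resize(q[190:280,350:450],None,fx=7,fy=7,interpolation=cv2.INTER_CUBIC))
"
```

```text
t 14.35 grasp [0.4702 0.4034 0.1849] F [ 0.03  0.32 -0.14] w 0.180
turn [ 0.001  0.002 -0.009] shift now-axes [ 0.58 -0.08  6.61] target-axes [ 0.57 -0.07  6.62] grasp err world [-0.0014  0.0006 -0.0664]
```

View pics/w8z.png

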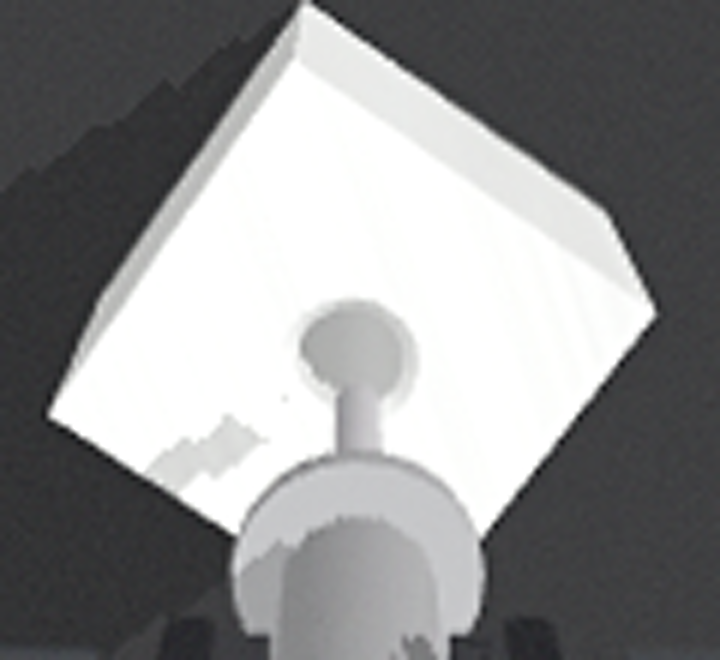

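View pics/s8z.png

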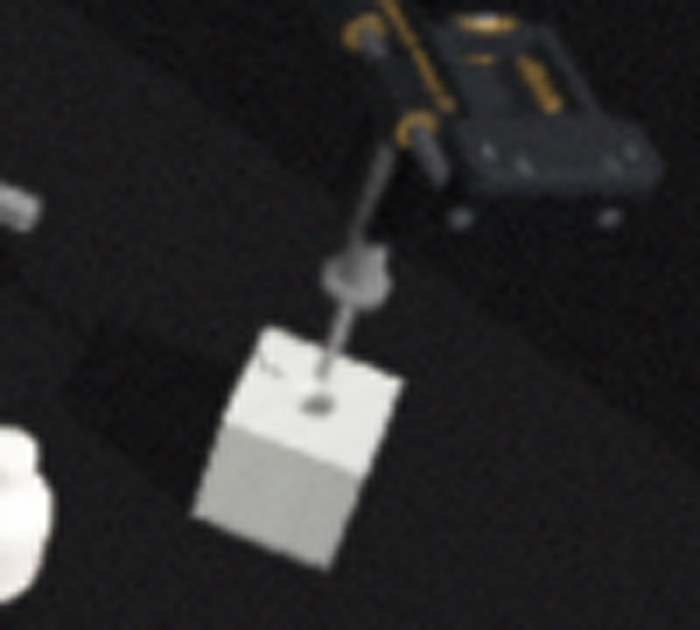

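>>> play_rows --targets "0.15 -0.05 1.2 0 0 0 -1;0.1 0 1.2 0 0 0 -1;0.05 0 0.6 0 0 0 -1;0 0 0 0 0 0 -1"

```text
time: 14.95
position: [0.4626, 0.4137, 0.3177]
tool_rot: [1.42, 2.729, -0.045]
ft_force: [0.6, 0.1, -0.5]
grip_width: 0.177
```

```bash
python3 -c "
from h import *
planT([.4688,.404,.1185],.62,-.07)
im=grab('wrist','w9'); q=np.asarray(im['pixels'])
cv2.imwrite('pics/w9z.png',cv2.resize(q[115:225,200:320],None,fx=6,fy=6,interpolation=cv2.INTER_CUBIC))
"
```

```text
t 14.95 grasp [0.4698 0.4045 0.1541] F [ 0.61  0.12 -0.5 ] w 0.177
turn [ 0.003  0.001 -0.009] shift now-axes [ 0.25 -0.07  3.55] target-axes [ 0.25 -0.06  3.55] grasp err world [-0.001  -0.0005 -0.0356]
```

View pics/w9z.png

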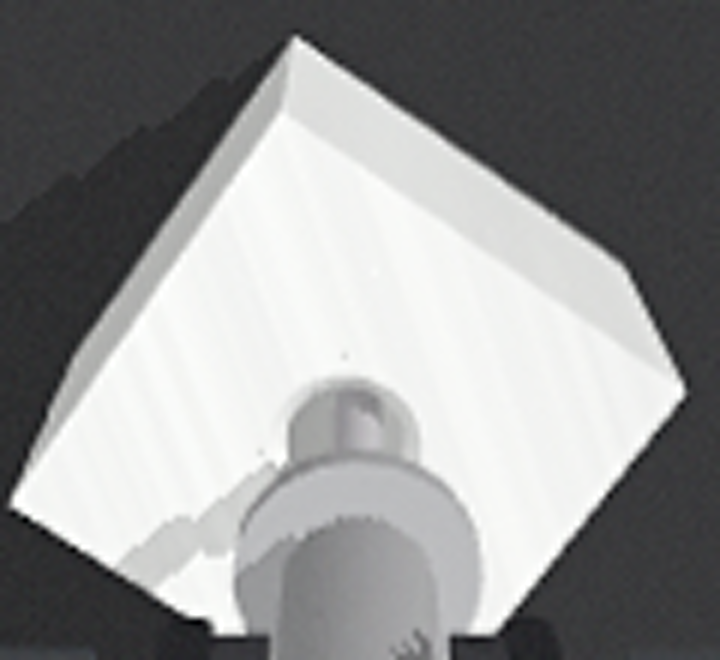

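The tip is inside the hole with no contact force, so I lower it the rest of the way.

>>> play_rows --targets "0.1 -0.05 1 0 0 0 -1;0.1 0 1 0 0 0 -1;0.05 0 0.8 0 0 0 -1;0 0 0.4 0 0 0 -1;0 0 0 0 0 0 -1"

```text
time: 15.62
position: [0.4623, 0.4137, 0.2837]
tool_rot: [1.42, 2.729, -0.044]
ft_force: [1.1, -0.0, -0.5]
grip_width: 0.177
```

```bash
python3 -c "
from h import *
planT([.4688,.404,.1165],.62,-.07)
im=grab('wrist','w10'); q=np.asarray(im['pixels'])
cv2.imwrite('pics/w10z.png',cv2.resize(q[115:225,200:320],None,fx=6,fy=6,interpolation=cv2.INTER_CUBIC))
"
```

```text
t 15.62 grasp [0.4696 0.4047 0.1201] F [ 1.08 -0.03 -0.52] w 0.177
turn [ 0.004  0.001 -0.009] shift now-axes [ 0.   -0.04  0.36] target-axes [ 0.   -0.04  0.36] grasp err world [-0.0008 -0.0007 -0.0036]
```

View pics/w10z.png

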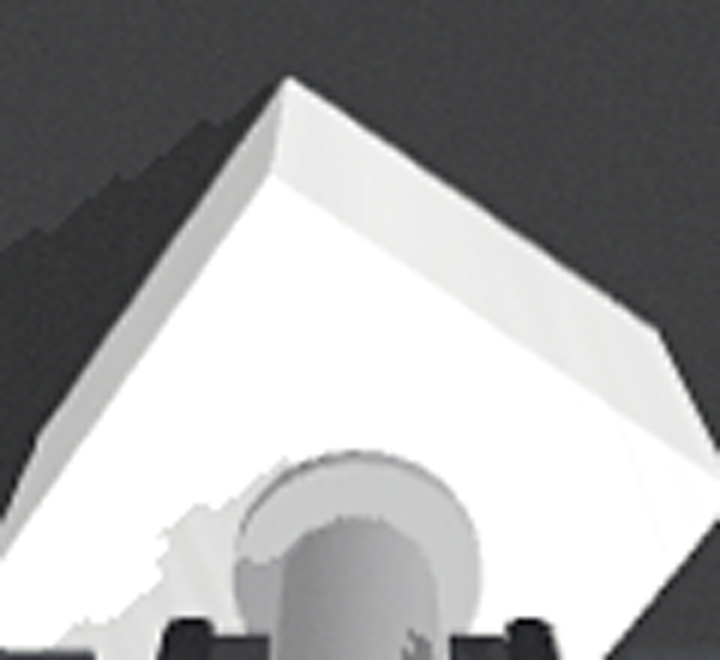

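Nearly seated. I lower it a little more and watch the force.

>>> play_rows --targets "0 0 0.2 0 0 0 -1;0 0 0.2 0 0 0 -1;0 0 0.1 0 0 0 -1"

```text
time: 16.05
position: [0.4629, 0.4137, 0.2795]
tool_rot: [1.42, 2.729, -0.041]
ft_force: [0.1, 0.5, 0.5]
grip_width: 0.175
```

```bash
python3 -c "
from h import *
planT([.4688,.404,.1165],.62,-.07)
"
```

```text
t 16.05 grasp [0.4704 0.4049 0.1159] F [0.14 0.51 0.53] w 0.175
turn [ 0.006  0.    -0.009] shift now-axes [ 0.01 -0.08 -0.06] target-axes [ 0.01 -0.08 -0.06] grasp err world [-0.0016 -0.0009  0.0006]
```

>>> play_rows --targets "0 0 0.2 0 0 0 -1;0 0 0.2 0 0 0 -1;0 0 0.1 0 0 0 -1"

```text
time: 16.42
position: [0.4631, 0.4136, 0.2795]
tool_rot: [1.42, 2.729, -0.04]
ft_force: [-0.8, -1.1, 2.6]
grip_width: 0.175
```

```bash
python3 -c "
from h import *
planT([.4688,.404,.1165],.62,-.07)
"
```

```text
t 16.43 grasp [0.4705 0.4049 0.1159] F [-0.79 -1.12  2.59] w 0.175
turn [ 0.006 -0.001 -0.009] shift now-axes [ 0.03 -0.09 -0.06] target-axes [ 0.03 -0.09 -0.06] grasp err world [-0.0017 -0.0009  0.0006]
```

>>> play_rows --targets "0 0 0 0 0 0 0;0 0 0 0 0 0 0.5;0 0 0 0 0 0 1;0 0 0 0 0 0 1;0 0 0 0 0 0 1;0 0 -1 0 0 0 1;0 0 -2.5 0 0 0 1;0 0 -3 0 0.07 0 1;0 0 -3 0 0 0 1;0 0 0 0 0 0 1;0 0 0 0 0 0 1"

```text
time: 17.8
position: [0.4597, 0.4172, 0.3785]
tool_rot: [1.448, 2.786, 0.014]
ft_force: [0.2, 0.4, -0.7]
grip_width: 0.995
```

```bash
python3 -c "
from h import *
plan([.5615,-.217,.20],.62)
s=grab('scene','s11')
q=np.asarray(s['pixels']);cv2.imwrite('pics/s11z.png',cv2.resize(q[190:280,350:450],None,fx=7,fy=7,interpolation=cv2.INTER_CUBIC))
im=grab('wrist','w11')
"
```

```text
t 17.80 grasp [0.4606 0.4183 0.2145] jaw yaw 0.612 tilt z [ 0.0054  0.0072 -1.    ] F [ 0.25  0.42 -0.7 ] w 0.995 j7 -0.12
shift cm (tool axes now) [-57.75 -28.12   1.05] turn [ 0.009 -0.003 -0.008]
shift cm in target axes [-57.53 -28.57   1.45]
```

View pics/s11z.png

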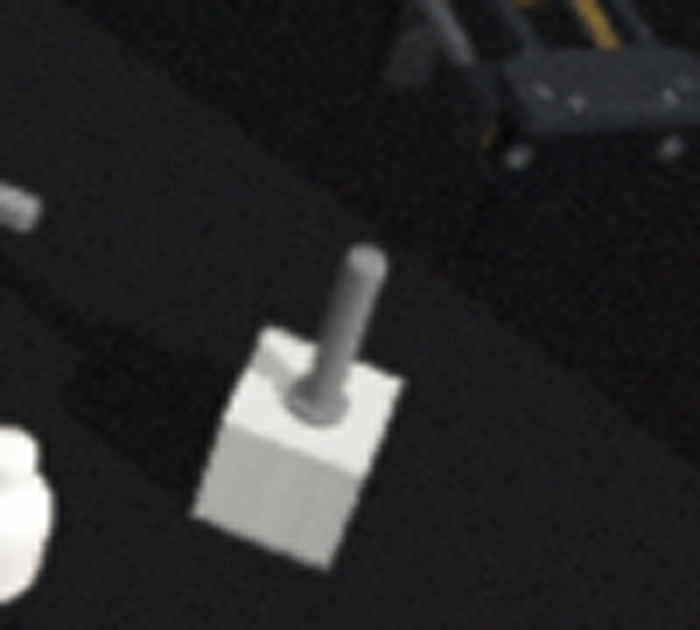

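View pics/w11.png

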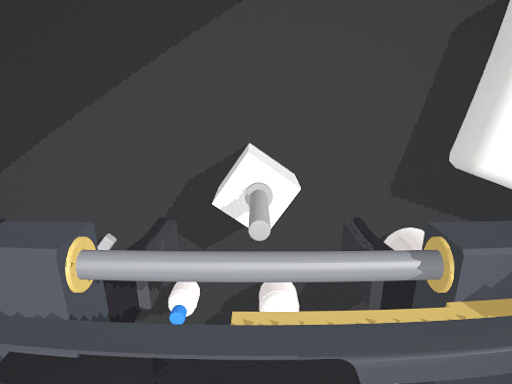

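The stylus stands upright in its stand: scene crop (340,330), collar on the block, fingers clear. On to the thumbscrew.

>>> play_rows --targets "-2 -1 0 0 0 0 1;-4 -2 0 0 0 0 1;-5 -2.4 0 0 0 0 1;-5 -2.4 0 0 0 0 1;-5 -2.4 0 0 0 0 1;-5 -2.4 0 0 0 0 1;-5 -2.4 0 0 0 0 1;-5 -2.4 0 0 0 0 1;-5 -2.4 0 0 0 0 1;-5 -2.4 0 0 0 0 1;-5 -2.4 0 0 0 0 1;-3.5 -1.7 0 0 0 0 1;-1.5 -0.7 0 0 0 0 1;0 0 0 0 0 0 1;0 0 0 0 0 0 1"

```text
time: 19.77
position: [0.5477, -0.237, 0.3655]
tool_rot: [-1.467, -2.764, 0.01]
ft_force: [0.7, -0.0, 1.0]
grip_width: 1.004
```

```bash
python3 -c "
from h import *
plan([.5625,-.216,.20],.62)
"
```

```text
t 19.77 grasp [ 0.5455 -0.237   0.2015] jaw yaw 0.595 tilt z [-1.340e-02 -1.000e-04 -9.999e-01] F [ 0.75 -0.03  0.95] w 1.004 j7 1.10
shift cm (tool axes now) [0.9  2.41 0.13] turn [-0.011 -0.008 -0.025]
shift cm in target axes [0.84 2.43 0.15]
```

>>> play_rows --targets "0.4 1.2 0 -0.011 -0.008 -0.025 1;0.4 1.2 0 0 0 0 1;0 0 0 0 0 0 1;0 0 0 0 0 0 1"

```text
time: 20.27
position: [0.5645, -0.211, 0.3653]
tool_rot: [1.426, 2.799, 0.004]
ft_force: [0.4, -0.3, -0.3]
grip_width: 0.999
```

```bash
python3 -c "
from h import *
plan([.5625,-.216,.129],.62)
im=grab('wrist','w12'); print(proj(im,[[.5625,-.216,.14],[.5625,-.216,.097]]))
y=np.array([-np.sin(.62),np.cos(.62),0])*.023
print(proj(im,[np.array([.5625,-.216,.14])+y,np.array([.5625,-.216,.14])-y]))
cv2.imwrite('pics/w12z.png',cv2.resize(np.asarray(im['pixels'])[120:230,190:330],None,fx=5,fy=5,interpolation=cv2.INTER_CUBIC))
"
```

```text
t 20.27 grasp [ 0.5648 -0.2106  0.2013] jaw yaw 0.628 tilt z [ 0.0014  0.0022 -1.    ] F [ 0.45 -0.35 -0.29] w 0.999 j7 1.09
shift cm (tool axes now) [-0.29 -0.48  7.23] turn [ 0.002 -0.001  0.008]
shift cm in target axes [-0.29 -0.46  7.23]
[[251.31089064 215.51536026]
 [252.40232813 196.24152091]]
[[251.38226535 181.29071343]
 [251.25906    247.72387733]]
```

View pics/w12.png

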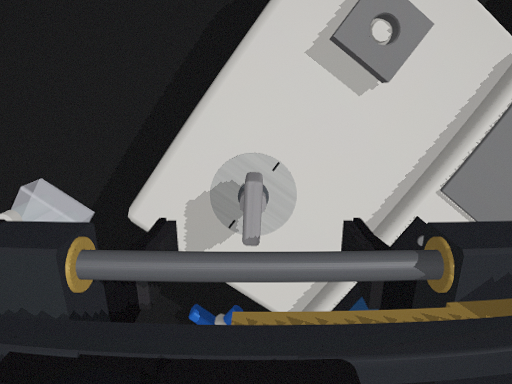

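View pics/w12z.png

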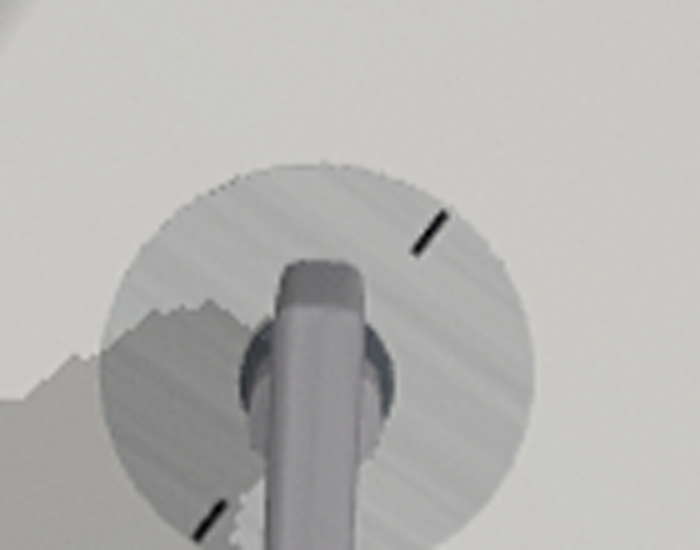

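The bar is centred between the jaws at about (252,210) and within 0.03 rad of the jaw yaw. I descend and grip.

>>> play_rows --targets "-0.3 -0.4 1 0 0 0.03 1;0 0 2 0 0 0 1;0 0 2 0 0 0 1;0 0 1.5 0 0 0 1;0 0 0.5 0 0 0 1;0 0 0 0 0 0 1"

```text
time: 21.08
position: [0.5616, -0.2187, 0.2913]
tool_rot: [-1.481, -2.77, -0.002]
ft_force: [0.2, 0.1, 0.3]
grip_width: 0.999
```

```bash
python3 -c "
from h import *
plan([.5633,-.2154,.129],.595)
im=grab('wrist','w13')
"
```

```text
t 21.07 grasp [ 0.5616 -0.2186  0.1273] jaw yaw 0.589 tilt z [ 4.e-04  1.e-03 -1.e+00] F [0.17 0.05 0.29] w 0.999 j7 1.10
shift cm (tool axes now) [ 0.18  0.33 -0.17] turn [ 0.001 -0.001 -0.006]
shift cm in target axes [ 0.18  0.33 -0.17]
```

View pics/w13.png

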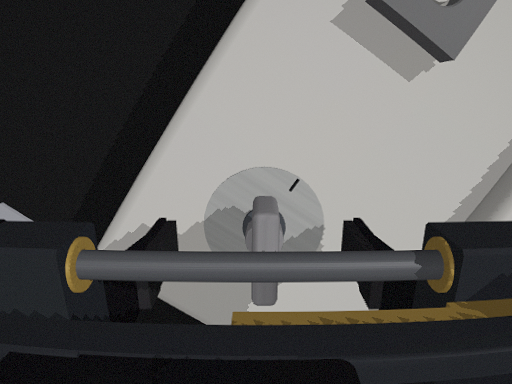

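>>> play_rows --targets "0.2 0.3 -0.1 0 0 0 1;0 0 0 0 0 0 1;0 0 0 0 0 0 -1;0 0 0 0 0 0 -1;0 0 0 0 0 0 -1;0 0 0 0 0 0 -1;0 0 0 0 0 0 -1;0 0 0 0 0 0 -1;0 0 0 0 0 0 -1;0 0 0 0 0 0 -1" --newtons 30

```text
time: 22.38
position: [0.5628, -0.2163, 0.2945]
tool_rot: [1.481, 2.769, 0.001]
ft_force: [-3.6, 0.1, 3.0]
grip_width: 0.203
```

```bash
python3 -c "
from h import *
plan([.5633,-.2154,.129],.595)
print(ctrl.get_state()['torque'])
"
```

```text
t 22.38 grasp [ 0.5631 -0.2163  0.1305] jaw yaw 0.588 tilt z [ 1.6e-03 -2.0e-04 -1.0e+00] F [-3.58  0.11  3.04] w 0.203 j7 1.09
shift cm (tool axes now) [0.04 0.09 0.15] turn [ 0.001  0.001 -0.007]
shift cm in target axes [0.04 0.09 0.15]
[-0.37277784  0.96106799  0.01763629]
```

>>> play_rows --targets "0 0 0 0 0 0 -1;0 0 0 0 0 0 -1;0 0 0 0 0 0 -1"

```text
time: 22.75
position: [0.5628, -0.2163, 0.2946]
tool_rot: [1.482, 2.769, 0.001]
ft_force: [-0.9, -0.7, 0.2]
grip_width: 0.202
```

```bash
python3 -c "
from h import *
plan([.5633,-.2154,.129],.595)
im=grab('wrist','w14')
cv2.imwrite('pics/w14z.png',cv2.resize(np.asarray(im['pixels'])[150:320,180:340],None,fx=4,fy=4,interpolation=cv2.INTER_CUBIC))
"
```

```text
t 22.75 grasp [ 0.563  -0.2163  0.1306] jaw yaw 0.588 tilt z [ 1.7e-03  1.0e-04 -1.0e+00] F [-0.89 -0.66  0.24] w 0.202 j7 1.09
shift cm (tool axes now) [0.04 0.1  0.16] turn [ 0.001  0.001 -0.007]
shift cm in target axes [0.04 0.1  0.16]
```

View pics/w14z.png

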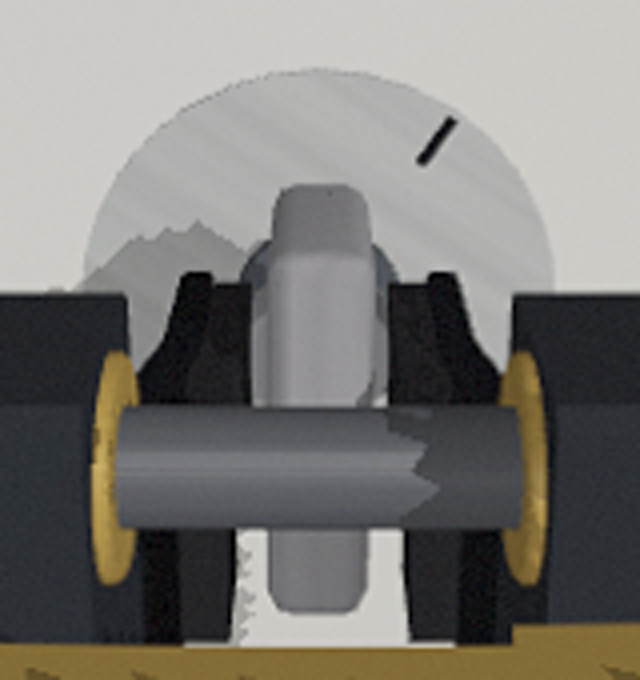

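The fingertips stopped at 17.7 mm, while the bar, with visible gaps on both sides, is 12 mm. They're probably catching the neck, so I'll open a little, rise 6 mm and grip again.

>>> play_rows --targets "0 0 0 0 0 0 0;0 0 0 0 0 0 0;0 0 0 0 0 0 0;0 0.1 -0.6 0 0 0 0;0 0 0 0 0 0 0;0 0 0 0 0 0 -1;0 0 0 0 0 0 -1;0 0 0 0 0 0 -1;0 0 0 0 0 0 -1;0 0 0 0 0 0 -1;0 0 0 0 0 0 -1"

```text
time: 24.18
position: [0.563, -0.2163, 0.3012]
tool_rot: [1.483, 2.769, -0.001]
ft_force: [-0.5, -0.5, 0.4]
grip_width: 0.136
```

```bash
python3 -c "
from h import *
plan([.5633,-.2154,.135],.595)
im=grab('wrist','w15')
cv2.imwrite('pics/w15z.png',cv2.resize(np.asarray(im['pixels'])[150:320,180:340],None,fx=4,fy=4,interpolation=cv2.INTER_CUBIC))
"
```

```text
t 24.18 grasp [ 0.5631 -0.2164  0.1372] jaw yaw 0.587 tilt z [ 2.e-04 -5.e-04 -1.e+00] F [-0.52 -0.47  0.38] w 0.136 j7 1.09
shift cm (tool axes now) [0.06 0.07 0.22] turn [-0.     0.001 -0.008]
shift cm in target axes [0.06 0.07 0.22]
```

View pics/w15z.png

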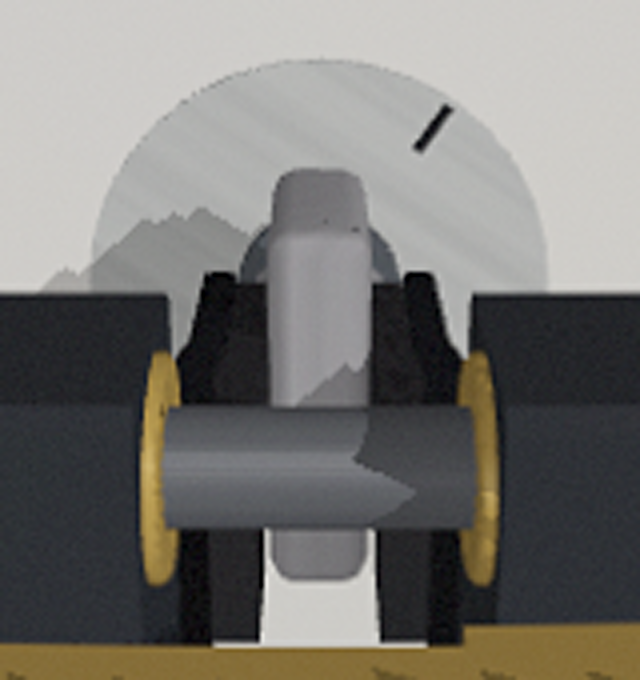

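The grip is on the bar now, at 11.8 mm. I turn it clockwise to seat it.

>>> play_rows --targets "0 0 0 0 0 0.1 -1;0 0 0 0 0 0.15 -1;0 0 0 0 0 0.15 -1;0 0 0 0 0 0.1 -1;0 0 0 0 0 0 -1"

```text
time: 24.85
position: [0.5631, -0.2162, 0.3012]
tool_rot: [2.137, 2.302, -0.002]
ft_force: [-0.5, -1.2, 1.3]
grip_width: 0.132
```

```bash
python3 -c "
from h import *
plan([.5633,-.2154,.137],0)
print(ctrl.get_state()['torque'])
"
```

```text
t 24.85 grasp [ 0.563  -0.2164  0.1372] jaw yaw 0.074 tilt z [-4.0e-04 -1.4e-03 -1.0e+00] F [-0.49 -1.18  1.35] w 0.132 j7 0.61
shift cm (tool axes now) [0.08 0.02 0.02] turn [-0.     0.001  0.074]
shift cm in target axes [0.08 0.02 0.02]
[-0.17906126  0.23188087 -0.0471934 ]
```

>>> play_rows --targets "0 0 0 0 0 0.06 -1;0 0 0 0 0 0.06 -1;0 0 0 0 0 0.05 -1;0 0 0 0 0 0.05 -1"

```text
time: 25.35
position: [0.5633, -0.216, 0.3012]
tool_rot: [2.367, 2.063, -0.005]
ft_force: [-1.3, -1.4, 1.7]
grip_width: 0.151
```

```bash
python3 -c "
from h import *
plan([.5633,-.2154,.137],0)
print(ctrl.get_state()['torque'])
im=grab('wrist','w16')
cv2.imwrite('pics/w16z.png',cv2.resize(np.asarray(im['pixels'])[150:320,180:340],None,fx=4,fy=4,interpolation=cv2.INTER_CUBIC))
"
```

```text
t 25.35 grasp [ 0.563  -0.2166  0.1372] jaw yaw -0.137 tilt z [-0.0014 -0.0035 -1.    ] F [-1.33 -1.37  1.71] w 0.151 j7 0.41
shift cm (tool axes now) [ 0.06 -0.    0.02] turn [-0.001  0.004 -0.137]
shift cm in target axes [0.06 0.   0.02]
[-0.31669601  0.33313824  0.84901236]
```

View pics/w16z.png

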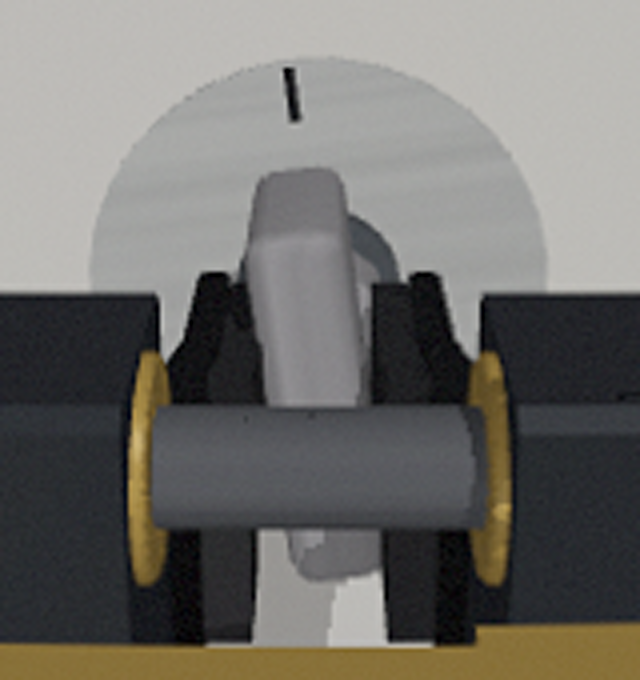

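Seated: the bar is parallel to the black mark, the jaws turned past it (opening grew to 13 mm) and the moment reached 0.85 N m. Now I back it off.

>>> play_rows --targets "0 0 0 0 0 -0.1 -1;0 0 0 0 0 -0.17 -1;0 0 0 0 0 -0.17 -1;0 0 0 0 0 -0.17 -1;0 0 0 0 0 -0.17 -1;0 0 0 0 0 -0.17 -1;0 0 0 0 0 -0.17 -1;0 0 0 0 0 -0.17 -1;0 0 0 0 0 -0.17 -1;0 0 0 0 0 -0.1 -1;0 0 0 0 0 0 -1;0 0 0 0 0 0 -1"

```text
time: 26.9
position: [0.5631, -0.2161, 0.3012]
tool_rot: [0.123, 3.139, -0.002]
ft_force: [-1.3, 0.4, 0.3]
grip_width: 0.133
```

```bash
python3 -c "
from h import *
plan([.563,-.2162,.137],1.566)
print(ctrl.get_state()['torque'])
"
```

```text
t 26.90 grasp [ 0.5631 -0.2163  0.1372] jaw yaw 1.493 tilt z [ 1.0e-04 -1.2e-03 -1.0e+00] F [-1.29  0.43  0.29] w 0.133 j7 1.95
shift cm (tool axes now) [ 0.01 -0.01  0.02] turn [-0.001  0.    -0.073]
shift cm in target axes [ 0.01 -0.01  0.02]
[-0.03699958  0.148535    0.04595613]
```

>>> play_rows --targets "0 0 0 0 0 -0.08 -1;0 0 0 0 0 0 -1;0 0 0 0 0 0 -1;0 0 0 0 0 0 -1"

```text
time: 27.4
position: [0.5631, -0.216, 0.3011]
tool_rot: [-0.001, -3.142, 0.002]
ft_force: [-1.7, -0.6, 0.5]
grip_width: 0.135
```

```bash
python3 -c "
from h import *
plan([.563,-.2162,.137],1.566)
s=ctrl.get_state();print(s['torque'],s['qd'].round(3))
im=grab('wrist','w17');s=grab('scene','s17');t=grab('top','t17')
"
```

```text
t 27.40 grasp [ 0.5631 -0.2162  0.1371] jaw yaw 1.570 tilt z [-1.0e-04 -1.3e-03 -1.0e+00] F [-1.69 -0.65  0.51] w 0.135 j7 2.02
shift cm (tool axes now) [ 0.01 -0.02  0.01] turn [-0.001 -0.     0.004]
shift cm in target axes [ 0.01 -0.02  0.01]
[-0.0276516   0.18974176 -0.00459857] [-0.001 -0.     0.001 -0.    -0.001 -0.    -0.006]
```

View pics/w17.png

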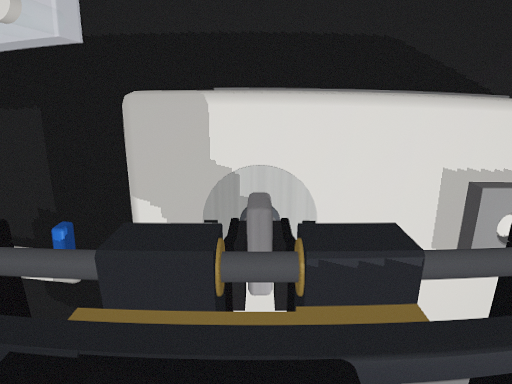

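View pics/s17.png

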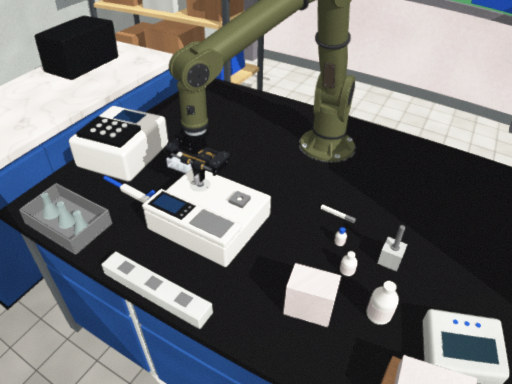

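The bar points along the photometer's x, gripped at (260,245) in the wrist view. The stylus stands in its stand at (397,245) in the scene view, and nothing else has moved. I hand the job in.

```bash
python3 -c "
from bench import ctrl
print(ctrl.close_job())"
```

```text
the job is handed in; nothing more can be done
None
```

I carried out the whole sequence and handed the job in at about 27.5 s of the 64 s allowed; `close_job` gives no verdict.

- **Button:** I pressed it with the stylus tip until it stopped moving down. The force rose from 6 N to about 19 N, against the 4 N it needs. The firm push swivelled the stylus about 0.07 rad in the grip, so I tilted the tool to stand it vertical before putting it back.
- **Stylus:** It is back in its stand, let go and upright, with the collar on the block in the camera view. The last scene picture still shows it there.
- **Thumbscrew seated:** My first grip stopped at 17.7 mm instead of the bar's 12 mm, probably on the neck. I regripped 6–7 mm higher and measured 11.8 mm. I then turned the screw clockwise until the bar stopped in line with the black mark, with the moment at 0.85 N m.
- **Thumbscrew backed off:** It is now a quarter turn back (jaw angle 1.570 rad, at rest). The fingers are set to grip at 30 N and hold the bar at 11.7 mm.
- **Everything else:** In the last scene picture the loose things look unmoved; I did not measure them.

One disagreement: the top and wrist cameras differed by about 3 mm on the button's position. I went with the wrist view, and the tip entered the hole cleanly.

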